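# Drive the stuck pins out of a drilled rail and set the straightedge to it

### The job

Slide the catch tray under the drilled rail, then take the drift from its stand and drive every stuck steel pin down out of its bore so that it drops into the tray. Stand the drift back in its stand, draw the tray with all the pins in it back out to the side it came from until it is clear of the rail, and lay the straightedge on the two riser ledges, about centred, with its working edge flush along the rail's face, ready for marking out. Leave the other things on the bench alone.

Things in the scene. Friction and masses are not known exactly. Their poses are not given: they have to be found in the camera images.
- rail: Workpiece, fixed to the bench: a light wood rail 320 mm long (its x), 50 mm wide (its y) and 36 mm thick, screwed on two plywood risers, so that it spans 75 to 111 mm above the bench. Origin on the bench under the rail's centre, z up. Four bores of 17.5 mm go straight down through its centre line.
- face (a point): Middle of the lower edge of the rail's -y long face, 75 mm above the bench, level with the ledges: the straightedge's edge goes here.
- ledge (a point): Middle of one of the two flat ledges, each 40 mm along x by 130 mm along y, that the risers make on the rail's -y side, at x = -135 mm (this one) and x = +135 mm; 75 mm above the bench.
- tunnel (a point): Point on the bench under the rail's centre, where the tray's centre goes. The tunnel between the risers is 230 mm wide (rail's x), 75 mm high and open on both sides; the risers end flush with the rail at y = +25 mm.
- tray: Loose open aluminium catch tray, 186 mm (its x) by 110 mm (its y), walls 30 mm high and 5 mm thick, floor 5 mm thick, 0.4 kg. Origin at the underside of its centre. A black upright grip, 16 mm (x) by 30 mm (y), from 6 to 56 mm high, stands 95 mm from the centre on the +y side, on a flat 24 mm wide tongue 6 mm thick. Starts on the rail's +y side; its grip points away from the rail.
- tray_grip (a point): Middle of the tray's grip, 40 mm above the tray's underside; pinch it across the tray's x.
- drift: The drift: a steel rod 9 mm in diameter and 70 mm long, tip slightly tapered, then a brass collar 24 mm across and 6 mm thick, then a square wooden handle 20 x 20 mm and 50 mm tall; 126 mm in all, 0.12 kg. Origin at the tip, z up through the handle. It stands upright in its stand with the collar resting on the stand's top, tip 15 mm above the bench.
- stand_hole (a point): Centre of the mouth of the square 15 mm hole (80 mm deep) in the top of the drift's stand, a fixed wood block 70 x 70 x 85 mm.
- straightedge: Loose aluminium straightedge 380 mm long (its x), 90 mm wide (its y) and 8 mm thick, 0.5 kg; origin at the underside of its centre. On top it has a black grip rib 120 mm long, 14 mm thick, from 8 to 38 mm high, whose middle plane is at y = -25 mm: pinch it across. Its working edge is the long edge at y = +45 mm, the farther one from the rib.
- edge (a point): Middle of the straightedge's working edge, at its underside.
- bore0 (a point): Centre of the upper mouth of bore 0, on the rail's top face, at x = -66 mm of the rail. It may hold a pin or be empty.
- pin0_center (a point): Centre of steel pin 0, 16 mm across, 26 mm long, 41 g (may be absent). Stuck, it stands in bore 0, its top 2 mm below the rail's top face, its centre 96 mm above the bench. Grips: about 9 to 15 N straight down starts it, somewhat less keeps it moving; it drops free once its top is near the rail's underside, when the rod is 30 to 36 mm deep in the bore.
- bore1 (a point): Centre of the upper mouth of bore 1, on the rail's top face, at x = -22 mm of the rail. It may hold a pin or be empty.
- pin1_center (a point): Centre of steel pin 1, 16 mm across, 26 mm long, 41 g (may be absent). Stuck, it stands in bore 1, its top 2 mm below the rail's top face, its centre 96 mm above the bench. Grips: about 9 to 15 N straight down starts it, somewhat less keeps it moving; it drops free once its top is near the rail's underside, when the rod is 30 to 36 mm deep in the bore.
- bore2 (a point): Centre of the upper mouth of bore 2, on the rail's top face, at x = +22 mm of the rail. It may hold a pin or be empty.
- pin2_center (a point): Centre of steel pin 2, 16 mm across, 26 mm long, 41 g (may be absent). Stuck, it stands in bore 2, its top 2 mm below the rail's top face, its centre 96 mm above the bench. Grips: about 9 to 15 N straight down starts it, somewhat less keeps it moving; it drops free once its top is near the rail's underside, when the rod is 30 to 36 mm deep in the bore.
- bore3 (a point): Centre of the upper mouth of bore 3, on the rail's top face, at x = +66 mm of the rail. It may hold a pin or be empty.
- pin3_center (a point): Centre of steel pin 3, 16 mm across, 26 mm long, 41 g (may be absent). Stuck, it stands in bore 3, its top 2 mm below the rail's top face, its centre 96 mm above the bench. Grips: about 9 to 15 N straight down starts it, somewhat less keeps it moving; it drops free once its top is near the rail's underside, when the rod is 30 to 36 mm deep in the bore.
- screwdriver: black-handled screwdriver, 200 mm long, lying near the robot; bystander, leave alone
- tape: yellow tape measure 62 x 34 x 60 mm; bystander, leave alone
- offcut: light wood offcut 80 x 45 x 30 mm; bystander, leave alone
- glue: white glue bottle, 56 mm across, 150 mm tall; bystander, leave alone
- tin: paint tin, 100 mm across, 115 mm tall; bystander, leave alone
- square: try square with a dark wood stock and steel blade; bystander, leave alone
Mind the look-alikes: they are no part of the job. What is meant by the drift is not orange, and is the smaller of those in its own colour.

How it is judged:
By the outcome, as a careful person would: the job done as asked, in the order asked, and still so for the second after the job is handed in, with the robot touching nothing.
Of pin0, pin1, pin2, pin3 only 2 to 4 are there at a start; the rules pass over those that are not, and their reading is None.
At some moment in a run one of straightedge may be knocked a few centimetres aside while the robot is not near it.
It also fails if it takes over 200 s, if anything falls off the work surface, if the arm or the gripper's body presses on something with over 40 N, if the wrist force passes 120 N, or if a joint passes its speed limit or range.

### The arm

A 7-joint arm with a two-finger parallel gripper is mounted at the origin on the work surface. World frame = base frame: x ahead of the robot, y to its left, z up, the work surface at z = 0. Lengths are in m, angles in degrees, forces in N, time in s.
With the tool pointing down it reaches from about 0.425 to 0.875 m from the base axis. Payload 4.7 kg.
Tool frame: the origin (TCP) lies midway between the tips of the shut fingers; the grasp point (between the pads) lies 19 mm behind it; z points along the fingers, x is the direction in which the jaws open and shut, and the axes are right-handed (so a half turn about z gives the same grasp; the last joint's range is limited). The gripper opens to 87 mm and grips with 3 to 60 N. Pads are 19 mm wide; open, the fingers measure 117 mm over their backs; the gripper's body (75 mm by 190 mm) begins 51 mm behind the grasp point.
Start: joints at [-71.27, 18.392, -4.016, 83.108, 1.295, 78.541, -3.26], TCP at [0.2, 0.618, 0.223] pointing down, gripper open.
Joint ranges: [-163.93, 163.93], [-17.29, 119.83], [-79.2, 71.16], [3.27, 140.29], [-89.18, 269.18], [5.43, 117.66], [-154.24, 154.24]. Speed limits (degrees/s): [147.25, 147.25, 180, 180, 180, 180, 180].

### API

Orientations are given as [roll, pitch, yaw] about the fixed x, y, z axes, in that order (R = Rz(yaw) Ry(pitch) Rx(roll)).
In Python, from cell import telemetry, optics, env gives the robot as it stands.
- The arm moves only by the tool arm_command, never from a script. Its arguments are lists of equal length, an entry for each row: "translation": the shift along the tool's x, y, z in cm, a list of three; "twist": the turn about the tool's z in degrees. In form: {"translation": [[x, y, z], ...], "twist": [twist, ...]}. A call has 1 to 10 rows; each row shifts and turns the pose as measured when the row begins, along the tool's axes as they then stand; what a row does not reach is not made up. A row lasts 1/8 s, in which the tool goes at most 62.5 mm and 10.7 degrees, less where a joint would pass 70% of its speed; a pose out of reach is approached as far as the arm can. A call is refused whole if a number of a shift passes 6.25 or a number of a turn 10.7, either way. A call with a gripper value outside its range is refused whole. "grip" is the opening in per cent of the stroke, from 0 (shut) to 100 (fully open), set as the call begins (left out, the last holds). The fingers move at their own pace and stop on an object; "force" is the grip in N (left out, the last holds). Time passes only in rows, so rows that do not move let the fingers close. It gives the time, the measured TCP pose, the force and the opening at its end, in the units of the state.
- telemetry.get_obs(): the state, without advancing time (a new reading comes with each control period).
- optics.read_camera(name): name is "side" or "top"; returns a dict with "img" (384x512x3 uint8, blue, green, red), "fx", "fy", "cx", "cy" (pixels), "dist" ([k1, k2, p1, p2, k3] as OpenCV has them; the pictures are not rectified), "extrinsics" (4x4, takes a point from camera to world coordinates). Camera axes: x right, y up, looking along -z (the intrinsics and any distortion apply to the point x, -y, -z); pixel columns grow to the right and rows downward; lengths in m; the calibration is good to about 2 mm. A picture is of the moment at which its call begins. There is no depth.
- env.sign_off(): hands the job in, once; it reports no verdict.
The state is a dict: "time_s": time; "qpos": joint angles; "joint_velocities": joint speeds; "effort": joint torques, N m; "tool_pos": TCP position; "tool_rot": TCP orientation; "force": force on the tool from outside, world axes, zero at the start; "wrist_torque": the same for the moment, N m; "grip_width": finger opening in m.
Only numpy, scipy, OpenCV 4.12 (cv2) and the standard library are available. Lean on these libraries where they do the work, as an engineer would, in place of code of your own. Each camera call takes 0.05 s, during which the arm holds its last target. There are 200 camera calls.

## Working session

There is one attempt and no reset: what is moved stays moved. The work goes in short steps, Python scripts to look and compute and a tool call to move; the robot and the scene stay as the last step left them, time stands still between calls to the robot, and variables do not carry over. Pictures are saved under pics/ and viewed, about 12 in all and at most 16, crops included, and the job is handed in when it is done.

Besides the shell and the picture viewer there is one more tool, called after "Request:" as name(argument=value, ...) on one line, values as JSON. arm_command: Moves the arm, as the interface text tells. Its arguments: {"type":"object","properties":{"translation":{"type":"array","items":{"type":"array","items":{"type":"number"}}},"twist":{"type":"array","items":{"type":"number"}},"grip":{"type":"number"},"force":{"type":"number"}},"required":["translation","twist"]}

```bash
ls; mkdir -p pics; python3 - <<'E'
from cell import telemetry, optics
import cv2,numpy as np
print(telemetry.get_obs())
for n in("top","side"):
    c=optics.read_camera(n); cv2.imwrite(f"pics/{n}0.png",cv2.resize(c["img"],(800,600),interpolation=cv2.INTER_CUBIC)); cv2.imwrite(f"pics/raw_{n}0.png",c["img"])
    print(n,[c[k] for k in("fx","fy","cx","cy","dist")]);print(np.round(c["extrinsics"],4))
E
```

```text
pics
{'time_s': 0.0, 'qpos': array([-71.27018935,  18.43746949,  -4.01519381,  83.17647667,
         1.29431918,  78.54192558,  -3.26130042]), 'joint_velocities': array([-0.07817093, -0.04165368,  0.03668527,  0.10433134, -0.06323695,
        0.04460788,  0.11919947]), 'effort': array([-1.10309054e-03, -4.91293752e+01, -4.04074648e-01, -3.12528706e+01,
       -6.37110136e-02,  4.33849054e-02,  1.86308657e-04]), 'tool_pos': array([0.1998908 , 0.61789763, 0.22146571]), 'tool_rot': array([1.79994624e+02, 1.10663267e-01, 7.20782118e+01]), 'force': array([-0.13299773,  0.25196602,  0.13502363]), 'wrist_torque': array([0.01073674, 0.03539707, 0.01947527]), 'grip_width': 0.08710957822504739}
top [353.0192122178778, 353.0192122178778, 250.046295503977, 189.3636322237299, array([-0.01495382,  0.        ,  0.        ,  0.        ,  0.        ])]
[[-0.0695  0.9748 -0.2118  0.2983]
 [-0.9976 -0.0675  0.0168 -0.0769]
 [ 0.002   0.2124  0.9772  1.2404]
 [ 0.      0.      0.      1.    ]]
side [384.44321419037533, 384.44321419037533, 253.25973223989297, 187.09935341002085, array([0.01851872, 0.        , 0.        , 0.        , 0.        ])]
[[-0.979   0.1025 -0.1763  0.3006]
 [-0.2038 -0.4605  0.8639  1.0337]
 [ 0.0074  0.8817  0.4718  0.722 ]
 [ 0.      0.      0.      1.    ]]
```

View pics/top0.png

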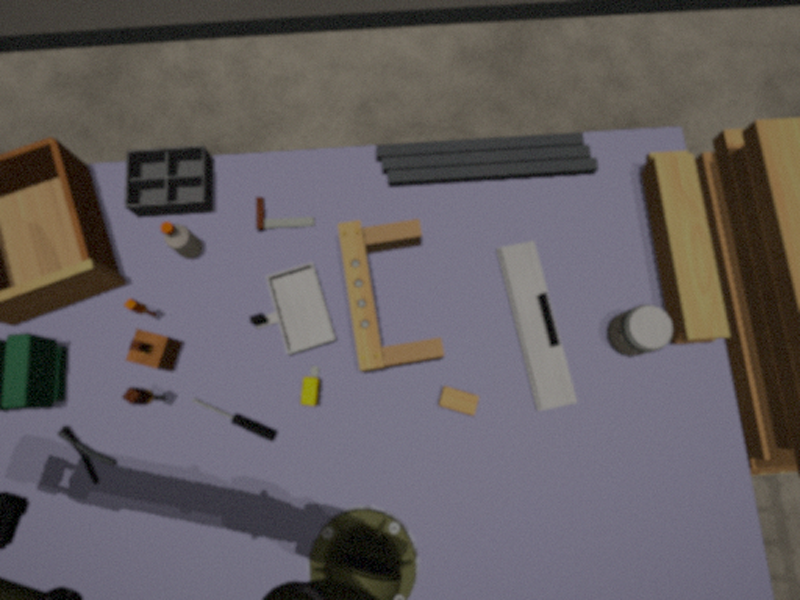

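View pics/side0.png

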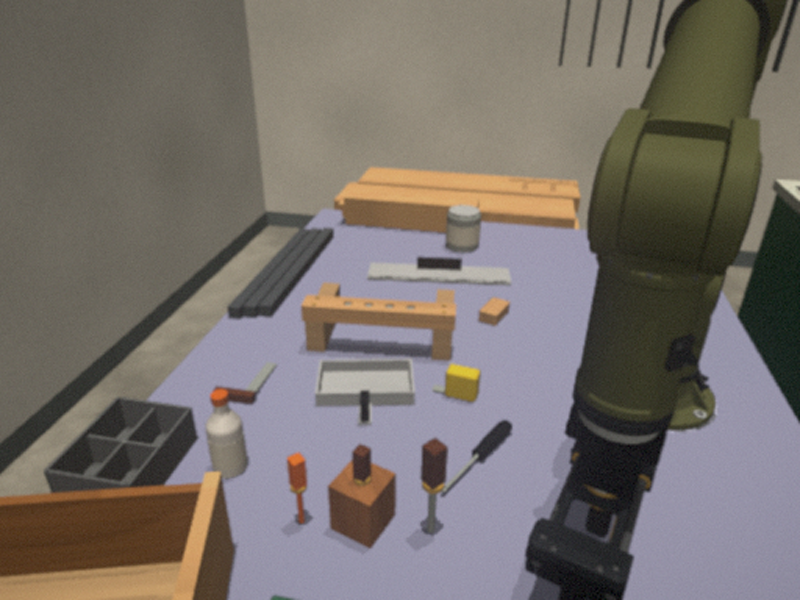

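```bash
cat > h.py <<'E'
import cv2,numpy as np
from cell import telemetry, optics
from scipy.optimize import least_squares
def grab(n,k=4):
    cs=[optics.read_camera(n) for _ in range(k)]
    c=cs[0]; c["img"]=np.mean([q["img"] for q in cs],0).astype(np.uint8); return c
def proj(c,P):
    E=np.linalg.inv(c["extrinsics"]); p=np.atleast_2d(P)@E[:3,:3].T+E[:3,3]; p=p*[1,-1,-1]
    K=np.array([[c["fx"],0,c["cx"]],[0,c["fy"],c["cy"]],[0,0,1]])
    return cv2.projectPoints(p,np.zeros(3),np.zeros(3),K,np.array(c["dist"]))[0][:,0]
def ray(c,uv,z):
    K=np.array([[c["fx"],0,c["cx"]],[0,c["fy"],c["cy"]],[0,0,1]])
    n=cv2.undistortPoints(np.array(uv,float).reshape(-1,1,2),K,np.array(c["dist"]))[:,0]
    d=np.c_[n[:,0],-n[:,1],-np.ones(len(n))]@c["extrinsics"][:3,:3].T; o=c["extrinsics"][:3,3]
    return o+d*((z-o[2])/d[:,2])[:,None]
def crop(c,u,v,w,h,f,name):
    # world px = u + X/f
    im=cv2.resize(c["img"][v:v+h,u:u+w],None,fx=f,fy=f,interpolation=cv2.INTER_CUBIC)
    for i in range(0,w,10): cv2.putText(im,str(u+i),(i*f,9),0,.33,(0,255,255),1); cv2.line(im,(i*f,10),(i*f,14),(0,255,255),1)
    for i in range(0,h,10): cv2.putText(im,str(v+i),(0,i*f+4),0,.33,(0,255,255),1)
    cv2.imwrite(name,im)
E
python3 - <<'E'
from h import *
import pickle
t=grab("top");s=grab("side");pickle.dump((t,s),open("c0.pkl","wb"))
crop(t,155,135,133,105,6,"pics/t1.png"); crop(s,185,175,130,100,6,"pics/s1.png")
crop(s,170,275,130,75,6,"pics/s2.png")
E
```

```text
(no output)
```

View pics/t1.png

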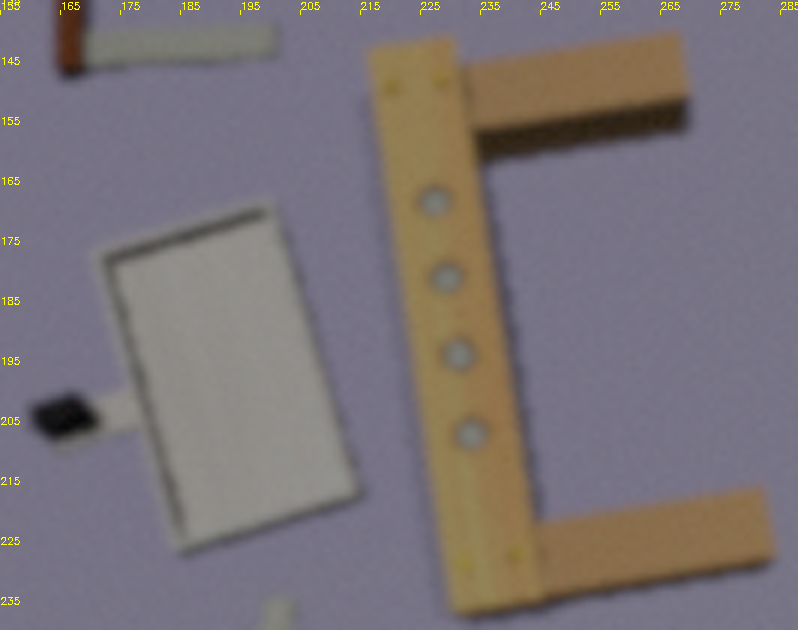

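View pics/s1.png

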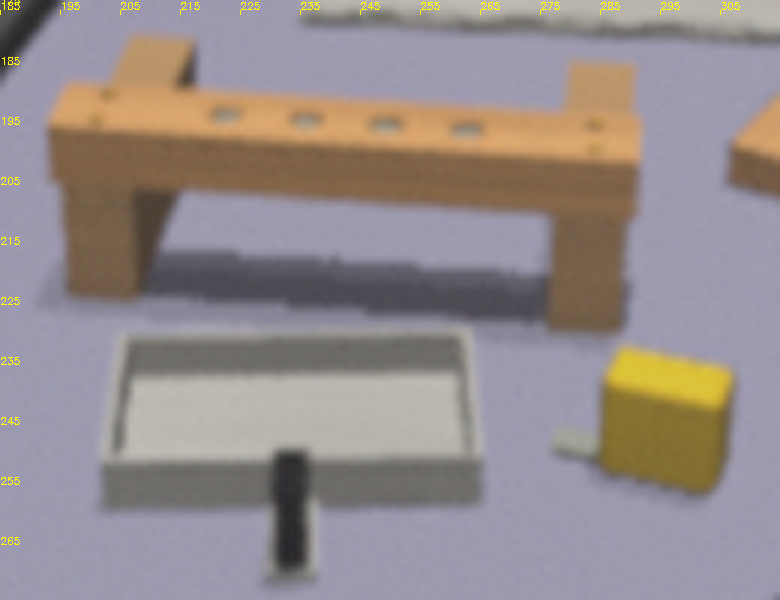

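View pics/s2.png

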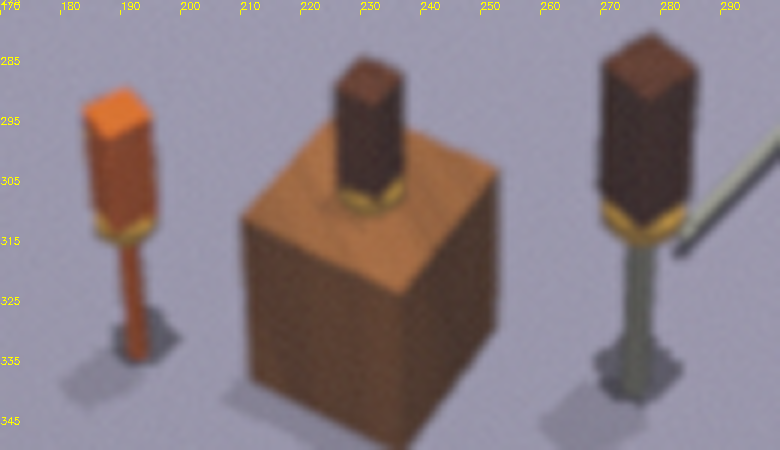

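```bash
cat > fit.py <<'E'
from h import *
def px(L,u,v,f=6): return (np.array(L,float)+.5)/f-.5+[u,v]
def fit(x0,views):
    def f(p):
        c,s=np.cos(p[2]),np.sin(p[2]); R=np.array([[c,-s,0],[s,c,0],[0,0,1]])
        return np.concatenate([(proj(cam,np.array(P)@R.T+[p[0],p[1],0])-uv).ravel() for cam,P,uv in views])
    r=least_squares(f,x0,loss="soft_l1"); return r.x,r.fun.reshape(-1,2)
E
python3 - <<'E'
from fit import *
import pickle
t,s=pickle.load(open("c0.pkl","rb"))
def show(n,x0,V):
    for k,W in (("both",V),)+tuple(("one",[v]) for v in V):
        x,r=fit(x0,W); print(n,k,np.round(x[:2]*1000,1),round(np.degrees(x[2]),2),"rms px",round(np.sqrt((r**2).mean()),2))
        if k=="both": print(np.round(r,1).tolist())
C=[[.16,.025,.111],[.16,-.025,.111],[-.16,.025,.111],[-.16,-.025,.111]]+[[b,0,.111] for b in(.066,.022,-.022,-.066)]
show("rail",[.5,.1,0],[(t,C,px([(368,48),(455,38),(455,615),(543,598),(434,202),(446,279),(458,355),(471,435)],155,135)),
 (s,C,px([(50,125),(70,85),(638,160),(640,120),(226,115),(306,120),(386,125),(467,130)],185,175))])
T=[[.093,.055,.03],[.093,-.055,.03],[-.093,-.055,.03],[-.093,.055,.03]]
show("tray",[.5,.25,0],[(t,T,px([(97,253),(272,203),(362,492),(180,548)],155,135)),
 (s,T+[[.093,.055,0],[-.093,.055,0]],px([(103,463),(122,332),(470,328),(482,460),(103,510),(480,503)],185,175))])
u=px([(335,88),(365,57),(404,75),(370,103)],170,275)
h=ray(s,u,.141); print("handle",h,h.mean(0)); 
for i in range(4): d=h[(i+1)%4]-h[i]; print(np.hypot(*d[:2]),np.degrees(np.arctan2(d[1],d[0])))
h=ray(s,px([(330,125),(243,215),(403,293),(498,170)],170,275),.085); print("stand",h,h.mean(0))
for i in range(4): d=h[(i+1)%4]-h[i]; print(np.hypot(*d[:2]),np.degrees(np.arctan2(d[1],d[0])))
for X,Y in[(434,202),(446,279),(458,355),(471,435)]:
    a=px([(X,Y)],155,135)[0].round().astype(int); print(t["img"][a[1],a[0]])
print("bench",t["img"][190,250],"wood",t["img"][150,230])
E
```

```text
rail both [554.1 -30.4] 5.28 rms px 0.55
[[-0.6, 0.3], [-0.4, -0.3], [-0.9, 0.0], [-0.1, 0.3], [-0.1, 0.0], [-0.1, -0.1], [-0.1, 0.2], [-0.3, -0.0], [-0.7, -0.7], [-0.2, -1.2], [0.4, -0.3], [0.5, -1.2], [0.0, -0.9], [0.0, -0.9], [0.1, -0.9], [0.0, -0.9]]
rail one [554.3 -31.5] 5.3 rms px 0.23
rail one [553.  -25.1] 5.19 rms px 0.41
tray both [549.1 107.8] 13.59 rms px 0.73
[[-1.2, -0.2], [-0.4, -0.9], [-0.7, 0.5], [-1.1, 0.7], [-0.4, -1.0], [-0.5, -0.7], [0.3, -0.8], [0.3, -1.4], [0.2, -0.7], [0.4, -0.4]]
tray one [549.2 104.8] 13.85 rms px 0.5
tray one [548.3 111.6] 13.33 rms px 0.37
handle [[0.48153759 0.43562204 0.141     ]
 [0.47515294 0.41800832 0.141     ]
 [0.45911291 0.42404279 0.141     ]
 [0.46746145 0.44024983 0.141     ]] [0.47081622 0.42948075 0.141     ]
0.01873518361919015 -109.92465677068081
0.017137602844882464 159.3830221630448
0.018230917729974296 62.74618444144956
0.014817362984896363 -18.1992408031141
stand [[0.49550749 0.3977025  0.085     ]
 [0.51431387 0.44828162 0.085     ]
 [0.44849222 0.47119687 0.085     ]
 [0.42785672 0.4069651  0.085     ]] [0.47154257 0.43103652 0.085     ]
0.05396227583309996 69.60380191013441
0.06969647939756042 160.804874653999
0.06746513309023283 -107.81045910721599
0.06828193600801315 -7.796334810316029
[114 121 120]
[116 122 122]
[117 124 123]
[118 125 125]
bench [133 116 118] wood [ 75 116 142]
```

```bash
cat > plan.py <<'E'
from h import *
def plan(*wps,vmax=.055,tmax=10):
    o=telemetry.get_obs(); p=np.array(o["tool_pos"]); yaw=o["tool_rot"][2]
    print("now",p.round(4),np.round(o["tool_rot"],2),o["force"].round(1),round(o["grip_width"],4),"t",o["time_s"])
    for w in wps:
        q=np.array(w[:3]); y=w[3]; v=w[4] if len(w)>4 else vmax
        dy=(y-yaw+180)%360-180; n=max(int(np.ceil(max(np.linalg.norm(q-p)/v,abs(dy)/tmax))),1)
        rows=[]
        for i in range(n):
            a=np.radians(yaw+dy*i/n); d=(q-p)/n*100
            rows.append([round(d[0]*np.cos(a)+d[1]*np.sin(a),2),round(d[0]*np.sin(a)-d[1]*np.cos(a),2),round(-d[2],2)])
        print(w,"twist",round(-dy/n,1),"x",n,rows); p,yaw=q,yaw+dy
def local(o,yaw,d):
    a=np.radians(yaw); return np.array(o[:2])+[d[0]*np.cos(a)-d[1]*np.sin(a),d[0]*np.sin(a)+d[1]*np.cos(a)]
E
python3 - <<'E'
from plan import *
g=local((.549,.108),13.6,(0,.095)); print(g)
plan((*g,.2,13.6),(*g,.021,13.6,.045))
E
```

```text
[0.5266615 0.2003363]
now [0.2    0.6184 0.2225] [180.     0.    72.08] [ 0.4 -0.1  1. ] 0.0868 t 0.5
(np.float64(0.526661499255254), np.float64(0.2003362950549619), 0.2, 13.6) twist 5.8 x 10 [[np.float64(-2.97), np.float64(4.39), np.float64(0.23)], [np.float64(-2.51), np.float64(4.67), np.float64(0.23)], [np.float64(-2.02), np.float64(4.91), np.float64(0.23)], [np.float64(-1.51), np.float64(5.09), np.float64(0.23)], [np.float64(-0.98), np.float64(5.21), np.float64(0.23)], [np.float64(-0.45), np.float64(5.29), np.float64(0.23)], [np.float64(0.09), np.float64(5.3), np.float64(0.23)], [np.float64(0.63), np.float64(5.27), np.float64(0.23)], [np.float64(1.17), np.float64(5.18), np.float64(0.23)], [np.float64(1.69), np.float64(5.03), np.float64(0.23)]]
(np.float64(0.526661499255254), np.float64(0.2003362950549619), 0.021, 13.6, 0.045) twist -0.0 x 4 [[np.float64(0.0), np.float64(0.0), np.float64(4.48)], [np.float64(0.0), np.float64(0.0), np.float64(4.48)], [np.float64(0.0), np.float64(0.0), np.float64(4.48)], [np.float64(0.0), np.float64(0.0), np.float64(4.48)]]
```

Request:
arm_command(translation=[[-3,4.4,0.2],[-2.5,4.7,0.2],[-2,4.9,0.2],[-1.5,5.1,0.2],[-1,5.2,0.2],[-0.5,5.3,0.2],[0.1,5.3,0.2],[0.6,5.3,0.2],[1.2,5.2,0.2],[1.7,5,0.2]], twist=[5.8,5.8,5.8,5.8,5.8,5.8,5.8,5.8,5.8,5.8], grip=70, force=25)

```text
time_s: 1.75
tool_pos: [0.5302, 0.19, 0.2023]
tool_rot: [-179.6, -0.2, 12.8]
force: [-0.1, 0.7, -0.1]
grip_width: 0.061
```

```bash
sed -i 's/\[round(d\[0\]/[float(x) for x in [round(d[0]/; s/round(-d\[2\],2)\])/round(-d[2],2)]])/' plan.py; python3 - <<'E'
from plan import *
g=(.5267,.2003)
plan((*g,.1,13.6),(*g,.021,13.6,.03))
import pickle
t=grab("top",2);s=grab("side",2);pickle.dump((t,s),open("c1.pkl","wb"))
p=telemetry.get_obs()["tool_pos"]
a=proj(t,p)[0];b=proj(s,p)[0];print(a,b)
A=t["img"][int(a[1])-40:int(a[1])+40,int(a[0])-40:int(a[0])+40];B=s["img"][int(b[1])-40:int(b[1])+40,int(b[0])-40:int(b[0])+40]
m=[]
for I,q in((A,a),(B,b)):
    J=cv2.resize(I,(400,400),interpolation=cv2.INTER_CUBIC); k=(40+q-q.astype(int))*5+2; cv2.circle(J,tuple(int(z) for z in k),3,(0,0,255),1); m.append(J)
cv2.imwrite("pics/g1.png",np.hstack(m))
E
```

```text
now [0.5302 0.19   0.2023] [-179.62   -0.23   12.81] [-0.1  0.7 -0.1] 0.061 t 1.75
(0.5267, 0.2003, 0.1, 13.6) twist -0.4 x 2 [[-0.05, -0.54, 5.11], [-0.05, -0.54, 5.11]]
(0.5267, 0.2003, 0.021, 13.6, 0.03) twist -0.0 x 3 [[0.0, 0.0, 2.63], [0.0, 0.0, 2.63], [0.0, 0.0, 2.63]]
[155.23517028 193.73315695] [231.97485069 204.76181341]
```

View pics/g1.png

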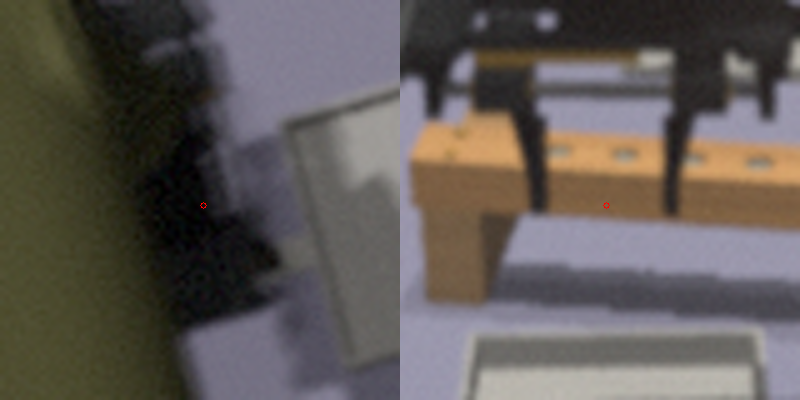

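Request:
arm_command(translation=[[0,-0.6,5.1],[0,-0.6,5.1],[0,0,2.6],[0,0,2.6],[0,0,2.6],[0,0,0]], twist=[-0.4,-0.4,0,0,0,0])

```text
time_s: 2.7
tool_pos: [0.522, 0.2176, 0.0185]
tool_rot: [-179.2, -0.3, 14.9]
force: [0.9, -0.5, 0.3]
grip_width: 0.0609
```

```bash
python3 - <<'E'
from plan import *
plan((.526,.202,.021,13.6))
s=grab("side",2);crop(s,180,190,133,100,6,"pics/s3.png")
E
```

```text
now [0.522  0.2176 0.0185] [-179.19   -0.27   14.86] [ 0.9 -0.5  0.3] 0.0609 t 2.7
(0.526, 0.202, 0.021, 13.6) twist 1.3 x 1 [[-0.02, 1.61, -0.25]]
```

View pics/s3.png

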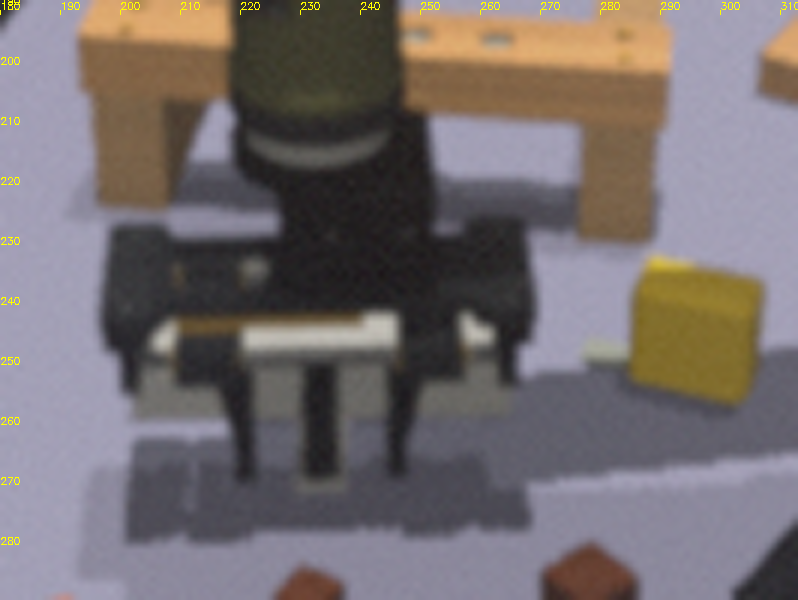

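Request:
arm_command(translation=[[0,0.8,-0.1],[0,0.7,-0.1],[0,0,0]], twist=[0.6,0.6,0])

```text
time_s: 3.18
tool_pos: [0.5307, 0.2035, 0.0264]
tool_rot: [-179.0, -0.9, 13.5]
force: [-0.3, -0.0, -0.1]
grip_width: 0.061
```

Request:
arm_command(translation=[[0,0,0],[0,0,0],[0,0,0],[0,0,0],[0,0,0],[0,0,0]], twist=[0,0,0,0,0,0], grip=0, force=25)

```text
time_s: 3.92
tool_pos: [0.5296, 0.2037, 0.0266]
tool_rot: [-179.0, -0.7, 13.5]
force: [-1.2, -0.1, 1.9]
grip_width: 0.0158
```

```bash
python3 - <<'E'
from plan import *
o=telemetry.get_obs();p=o["tool_pos"]
R=(.554,-.028)
g=local(R,5.28,(0,.095)); print(g)
plan((*g,p[2],5.28,.015))
E
```

```text
[0.54525781 0.0665969 ]
now [0.5296 0.2037 0.0266] [-178.99   -0.73   13.52] [-1.2 -0.1  1.9] 0.0158 t 3.925
(np.float64(0.5452578142079331), np.float64(0.06659690368916407), np.float64(0.02662407493002294), 5.28, 0.015) twist 0.8 x 10 [[-0.17, 1.37, -0.0], [-0.15, 1.37, -0.0], [-0.13, 1.37, -0.0], [-0.11, 1.38, -0.0], [-0.09, 1.38, -0.0], [-0.07, 1.38, -0.0], [-0.05, 1.38, -0.0], [-0.03, 1.38, -0.0], [-0.01, 1.38, -0.0], [0.01, 1.38, -0.0]]
```

Request:
arm_command(translation=[[-0.2,1.4,0],[-0.2,1.4,0],[-0.1,1.4,0],[-0.1,1.4,0],[-0.1,1.4,0],[-0.1,1.4,0],[0,1.4,0],[0,1.4,0],[0,1.4,0],[0,1.4,0]], twist=[0.8,0.8,0.8,0.8,0.8,0.8,0.8,0.8,0.8,0.8])

```text
time_s: 5.18
tool_pos: [0.5488, 0.0609, 0.0266]
tool_rot: [-178.4, -0.9, 5.1]
force: [-0.4, 5.0, 6.1]
grip_width: 0.0162
```

Request:
arm_command(translation=[[0,0,0],[0,0,0]], twist=[0,0])

```text
time_s: 5.42
tool_pos: [0.5488, 0.0578, 0.0266]
tool_rot: [-178.5, -0.9, 5.0]
force: [-0.1, 4.4, 3.9]
grip_width: 0.0161
```

```bash
python3 - <<'E'
from plan import *
plan((.5453,.0666,.0266,5.28,.015))
t=grab("top",2);s=grab("side",2)
a=t["img"][140:240,150:250];b=s["img"][165:265,185:305]
cv2.imwrite("pics/m4.png",np.hstack([cv2.resize(a,(360,360),interpolation=2),cv2.resize(b,(432,360),interpolation=2)]))
E
```

```text
now [0.5488 0.0578 0.0266] [-178.54   -0.91    4.95] [-0.1  4.4  3.9] 0.0161 t 5.425
(0.5453, 0.0666, 0.0266, 5.28, 0.015) twist -0.3 x 1 [[-0.28, -0.91, -0.0]]
```

View pics/m4.png

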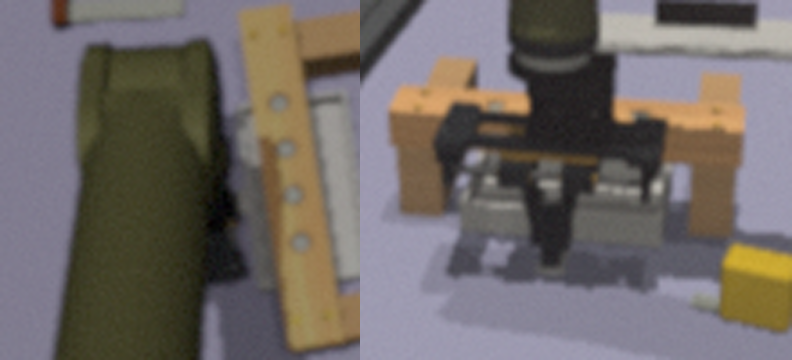

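Request:
arm_command(translation=[[-0.3,-0.5,0],[0,0,0],[0,0,0]], twist=[0,0,0])

```text
time_s: 6.0
tool_pos: [0.546, 0.0607, 0.0266]
tool_rot: [-178.8, -1.0, 5.1]
force: [1.4, -2.2, 2.9]
grip_width: 0.0159
```

Request:
arm_command(translation=[[0,0,0],[0,0,0],[0,0,0],[0,0,0]], twist=[0,0,0,0], grip=60)

```text
time_s: 6.5
tool_pos: [0.5434, 0.0611, 0.0246]
tool_rot: [-178.8, -0.7, 5.1]
force: [-0.0, -0.5, 0.2]
grip_width: 0.0476
```

Request:
arm_command(translation=[[0,-0.2,-2],[0,-0.2,-4],[0,-0.5,-5],[0,-1,-5],[0,-1,-5],[0,0,0]], twist=[0,0,0,0,0,0])

```text
time_s: 7.25
tool_pos: [0.5374, 0.0858, 0.2403]
tool_rot: [-178.7, -0.5, 5.0]
force: [-0.4, -0.2, -0.4]
grip_width: 0.0522
```

```bash
python3 - <<'E'
from plan import *
from fit import px
import pickle
t,s=pickle.load(open("c0.pkl","rb"))
for n,q in dict(orange=(137,358),big=(635,398)).items(): print(n,ray(s,px([q],170,275),0))
for n,q in dict(orange=(118,112),big=(650,65)).items(): print(n,ray(s,px([q],170,275),.126))
plan((.471,.429,.24,69.5))
t=grab("top",3);s=grab("side",3); pickle.dump((t,s),open("c2.pkl","wb"))
a=cv2.resize(t["img"][185:265,70:125],None,fx=6,fy=6,interpolation=2)
b=cv2.resize(s["img"][180:260,185:260],None,fx=6,fy=6,interpolation=2)
cv2.imwrite("pics/m5.png",np.hstack([a,b])); print(a.shape,b.shape)
E
```

```text
orange [[0.5607906  0.44844091 0.        ]]
big [[0.37006447 0.42671112 0.        ]]
orange [[0.55930067 0.44837148 0.126     ]]
big [[0.37542992 0.38388507 0.126     ]]
now [0.5374 0.0858 0.2403] [-178.75   -0.54    4.98] [-0.4 -0.2 -0.4] 0.0522 t 7.25
(0.471, 0.429, 0.24, 69.5) twist -9.2 x 7 [[-0.52, -4.97, 0.0], [0.28, -4.99, 0.0], [1.08, -4.88, 0.0], [1.85, -4.64, 0.0], [2.56, -4.28, 0.0], [3.22, -3.82, 0.0], [3.79, -3.25, 0.0]]
(480, 330, 3) (480, 450, 3)
```

View pics/m5.png

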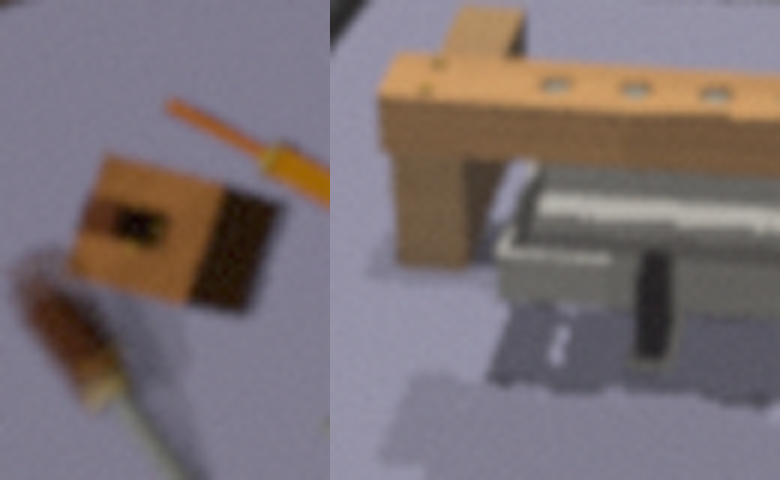

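```bash
python3 - <<'E'
import pickle,cv2,numpy as np
t,s=pickle.load(open("c2.pkl","rb"))
a=cv2.resize(t["img"],(400,300),interpolation=cv2.INTER_AREA)
b=cv2.resize(s["img"][225:384,130:342],(800,600),interpolation=2)
a=cv2.resize(t["img"][150:384,40:240],(512,600),interpolation=2)
cv2.imwrite("pics/f6.png",np.hstack([cv2.resize(a,(384,450)),cv2.resize(s["img"][234:384,140:279],(416,450),interpolation=2)]))
E
```

```text
(no output)
```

View pics/f6.png

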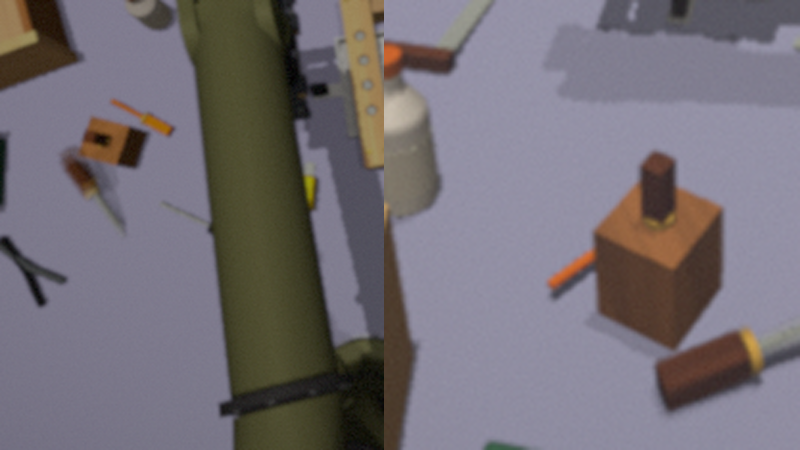

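Request:
arm_command(translation=[[-0.5,-5,0],[0.3,-5,0],[1.1,-4.9,0],[1.8,-4.6,0],[2.6,-4.3,0],[3.2,-3.8,0],[3.8,-3.2,0],[0,0,0],[0,0,0]], twist=[-9.2,-9.2,-9.2,-9.2,-9.2,-9.2,-9.2,0,0])

```text
time_s: 8.68
tool_pos: [0.4615, 0.4311, 0.2267]
tool_rot: [-178.9, 0.0, 70.9]
force: [0.0, 0.1, -0.4]
grip_width: 0.0523
```

```bash
python3 - <<'E'
from plan import *
import pickle
t,s=pickle.load(open("c2.pkl","rb"))
print(ray(t,[(86.2,220.6)],.141))
plan((.471,.430,.2,69.5,.02),(.471,.430,.098,69.5,.025))
E
```

```text
[[0.47213625 0.42347908 0.141     ]]
now [0.4615 0.4311 0.2267] [-1.7892e+02  3.0000e-02  7.0890e+01] [ 0.   0.1 -0.4] 0.0523 t 8.675
(0.471, 0.43, 0.2, 69.5, 0.02) twist 0.7 x 2 [[0.1, 0.47, 1.34], [0.11, 0.46, 1.34]]
(0.471, 0.43, 0.098, 69.5, 0.025) twist -0.0 x 5 [[0.0, 0.0, 2.04], [0.0, 0.0, 2.04], [0.0, 0.0, 2.04], [0.0, 0.0, 2.04], [0.0, 0.0, 2.04]]
```

Request:
arm_command(translation=[[0,0.5,1.3],[0,0.5,1.3],[0,0,0.5],[0,0,2],[0,0,2],[0,0,2],[0,0,2],[0,0,0],[0,0,0]], twist=[0.7,0.7,0,0,0,0,0,0,0])

```text
time_s: 9.8
tool_pos: [0.4732, 0.421, 0.1099]
tool_rot: [-179.0, 0.2, 68.7]
force: [0.9, -0.3, 0.7]
grip_width: 0.052
```

```bash
python3 - <<'E'
from plan import *
plan((.471,.429,.098,69.5,.02))
s=grab("side",3)
crop(s,190,255,90,75,8,"pics/s7.png")
E
```

```text
now [0.4732 0.421  0.1099] [-1.7898e+02  1.7000e-01  6.8670e+01] [ 0.9 -0.3  0.7] 0.052 t 9.8
(0.471, 0.429, 0.098, 69.5, 0.02) twist -0.8 x 1 [[0.67, -0.49, 1.19]]
```

View pics/s7.png

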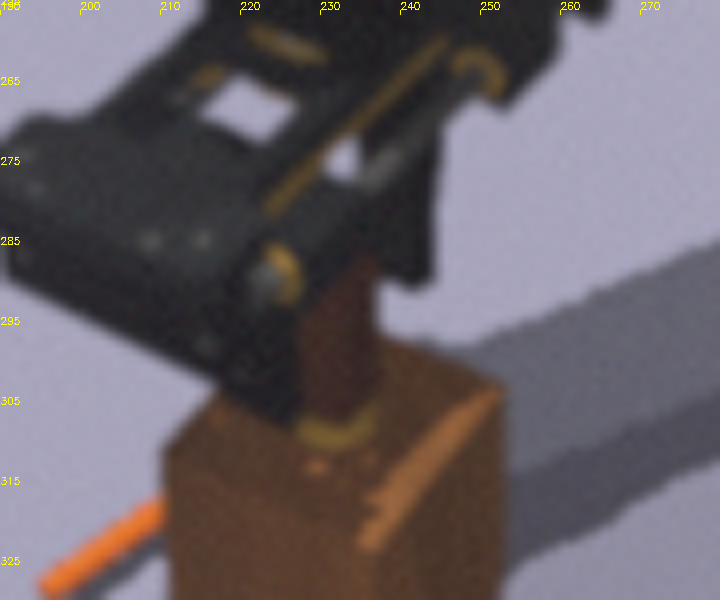

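Request:
arm_command(translation=[[0.6,-0.2,0.5],[0,0,0.5],[0,0,0],[0,0,0]], twist=[-0.8,0,0,0])

```text
time_s: 10.45
tool_pos: [0.4735, 0.4288, 0.1005]
tool_rot: [-179.0, 0.0, 69.6]
force: [0.3, 0.1, 1.2]
grip_width: 0.0521
```

Request:
arm_command(translation=[[0,0,0],[0,0,0],[0,0,0],[0,0,0],[0,0,0],[0,0,0]], twist=[0,0,0,0,0,0], grip=0, force=50)

```text
time_s: 11.2
tool_pos: [0.4734, 0.4277, 0.1007]
tool_rot: [-179.0, 0.1, 69.5]
force: [0.1, -1.3, 0.3]
grip_width: 0.0198
```

Request:
arm_command(translation=[[0,0,-1.5],[0,0,-2.5],[0,0,-2.5],[0,0,-2.5],[0,0,-2.5],[0,0,-2.5],[0,0,-1],[0,0,0],[0,0,0]], twist=[0,0,0,0,0,0,0,0,0])

```text
time_s: 12.32
tool_pos: [0.4764, 0.4289, 0.2599]
tool_rot: [-179.1, -0.2, 69.6]
force: [1.1, 0.3, -1.5]
grip_width: 0.0196
```

```bash
python3 - <<'E'
from plan import *
b=[local((.5535,-.027),5.28,(x,0)) for x in(-.066,-.022,.022,.066)]; print(np.round(b,4))
plan((*b[3],.24,25,.04))
# measure tip in both cameras via dumped crops
import pickle
t=grab("top",3);s=grab("side",3);pickle.dump((t,s),open("c3.pkl","wb"))
p=telemetry.get_obs()["tool_pos"]; tip=p-[0,0,.0857]; print(proj(s,tip),proj(t,tip))
q=proj(s,tip)[0].astype(int); crop(s,q[0]-30,q[1]-45,60,75,8,"pics/s8.png")
E
```

```text
[[ 0.4878 -0.0331]
 [ 0.5316 -0.029 ]
 [ 0.5754 -0.025 ]
 [ 0.6192 -0.0209]]
now [0.4764 0.4289 0.2599] [-179.1    -0.23   69.59] [ 1.1  0.3 -1.5] 0.0196 t 12.325
(np.float64(0.6192199541419455), np.float64(-0.02092648144972189), 0.24, 25, 0.04) twist 3.7 x 12 [[-3.1, 2.42, 0.17], [-2.94, 2.62, 0.17], [-2.76, 2.8, 0.17], [-2.57, 2.98, 0.17], [-2.37, 3.14, 0.17], [-2.17, 3.28, 0.17], [-1.95, 3.42, 0.17], [-1.72, 3.54, 0.17], [-1.49, 3.64, 0.17], [-1.25, 3.73, 0.17], [-1.01, 3.8, 0.17], [-0.76, 3.86, 0.17]]
[[228.13182844 275.40747821]] [[ 79.50869493 217.89776987]]
```

View pics/s8.png

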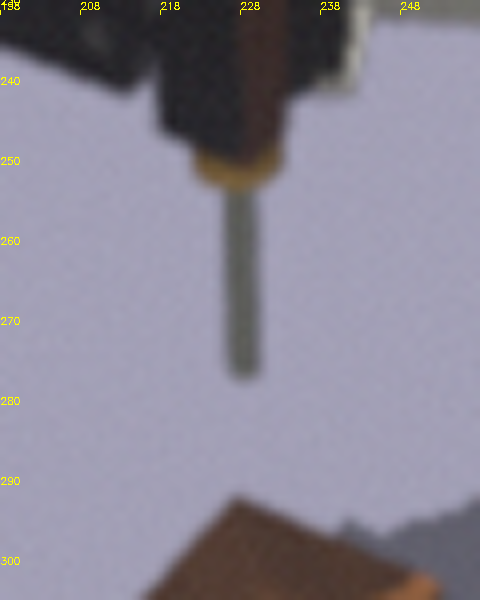

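```bash
python3 - <<'E'
from plan import *
b=[local((.5533,-.0262),5.22,(x,0)) for x in(-.066,-.022,.022,.066)]; print(np.round(b,4))
plan((*b[3],.23,69.5,.05))
E
```

```text
[[ 0.4876 -0.0322]
 [ 0.5314 -0.0282]
 [ 0.5752 -0.0242]
 [ 0.619  -0.0202]]
now [0.4765 0.4289 0.2601] [-179.11   -0.23   69.59] [ 0.1 -0.1 -1. ] 0.0195 t 12.625
(np.float64(0.6190262782795423), np.float64(-0.020195306542364386), 0.23, 69.5, 0.05) twist 0.0 x 10 [[-3.71, 2.9, 0.3], [-3.71, 2.9, 0.3], [-3.71, 2.9, 0.3], [-3.71, 2.9, 0.3], [-3.71, 2.9, 0.3], [-3.71, 2.9, 0.3], [-3.71, 2.91, 0.3], [-3.71, 2.91, 0.3], [-3.71, 2.91, 0.3], [-3.71, 2.91, 0.3]]
```

Request:
arm_command(translation=[[-3.7,2.9,0.3],[-3.7,2.9,0.3],[-3.7,2.9,0.3],[-3.7,2.9,0.3],[-3.7,2.9,0.3],[-3.7,2.9,0.3],[-3.7,2.9,0.3],[-3.7,2.9,0.3],[-2.5,2,0.3],[-1,0.8,0]], twist=[0,0,0,0,0,0,0,0,0,0])

```text
time_s: 13.88
tool_pos: [0.6075, 0.0188, 0.2238]
tool_rot: [-179.0, -0.2, 69.9]
force: [0.6, 1.1, -1.4]
grip_width: 0.0199
```

Request:
arm_command(translation=[[0,0,0],[0,0,0]], twist=[0,0])

```text
time_s: 14.12
tool_pos: [0.6073, 0.0206, 0.2238]
tool_rot: [-179.0, -0.3, 69.9]
force: [-0.3, 0.4, -1.3]
grip_width: 0.0197
```

```bash
python3 - <<'E'
from plan import *
plan((.619,-.0202,.212,69.5,.05))
E
```

```text
now [0.6073 0.0206 0.2238] [-178.95   -0.28   69.94] [-0.3  0.4 -1.3] 0.0197 t 14.125
(0.619, -0.0202, 0.212, 69.5, 0.05) twist 0.4 x 1 [[-3.43, 2.49, 1.18]]
```

Request:
arm_command(translation=[[-1.2,0.8,0.4],[-1.2,0.8,0.4],[-1,0.8,0.4],[0,0,0],[0,0,0]], twist=[0.4,0,0,0,0])

```text
time_s: 14.75
tool_pos: [0.6183, -0.0194, 0.21]
tool_rot: [-178.9, -0.3, 69.7]
force: [0.8, 0.3, -0.6]
grip_width: 0.0195
```

```bash
python3 - <<'E'
from plan import *
plan((.619,-.0202,.202,69.5,.05))
s=grab("side",3); p=telemetry.get_obs()["tool_pos"]; tip=p-[0,0,.0857]; print(proj(s,tip),proj(s,[.619,-.0202,.111]))
q=proj(s,tip)[0].astype(int); crop(s,q[0]-40,q[1]-30,90,60,8,"pics/s9.png")
E
```

```text
now [ 0.6183 -0.0194  0.21  ] [-178.91   -0.31   69.74] [ 0.8  0.3 -0.6] 0.0195 t 14.75
(0.619, -0.0202, 0.202, 69.5, 0.05) twist 0.2 x 1 [[-0.05, 0.09, 0.8]]
[[222.18428235 189.97140429]] [[222.19433315 193.4472305 ]]
```

View pics/s9.png

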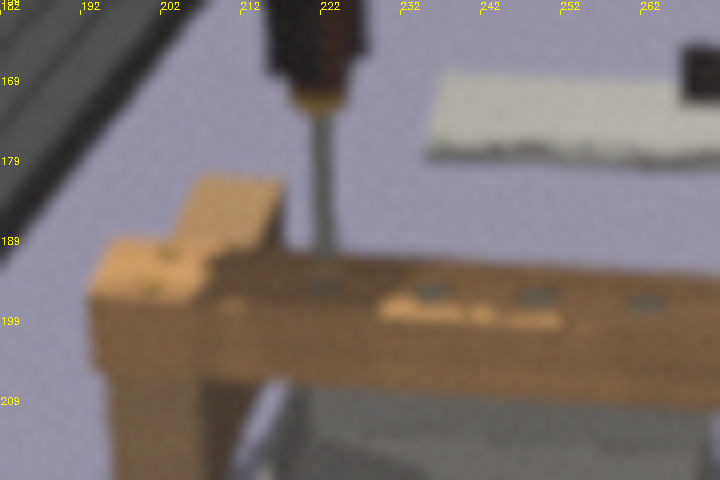

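Request:
arm_command(translation=[[0,0,0.5],[0,0,0.5],[0,0,0.5],[0,0,0.5],[0,0,0]], twist=[0,0,0,0,0], force=60)

```text
time_s: 15.52
tool_pos: [0.6194, -0.0185, 0.1962]
tool_rot: [-179.2, -0.5, 69.9]
force: [0.2, 0.1, -1.7]
grip_width: 0.0197
```

Request:
arm_command(translation=[[-0.1,0,0.3],[0,0,0.5],[0,0,0.5]], twist=[0,0,0])

```text
time_s: 15.9
tool_pos: [0.6204, -0.0191, 0.1946]
tool_rot: [-179.5, -0.9, 69.9]
force: [-9.7, -0.8, 25.2]
grip_width: 0.0197
```

Request:
arm_command(translation=[[0,0,0.5],[0,0,0.5]], twist=[0,0])

```text
time_s: 16.15
tool_pos: [0.6201, -0.0194, 0.1946]
tool_rot: [-179.6, -1.1, 69.9]
force: [-8.9, -0.3, 23.6]
grip_width: 0.0198
```

```bash
python3 - <<'E'
from plan import *
o=telemetry.get_obs();print(o["force"],o["wrist_torque"],o["tool_rot"],o["tool_pos"])
s=grab("side",3); p=o["tool_pos"]; tip=p-[0,0,.0857]
q=proj(s,tip)[0].astype(int); crop(s,q[0]-40,q[1]-40,80,60,10,"pics/s10.png")
E
```

```text
[-8.8728439  -0.30390636 23.60143312] [0.1128809  2.77013615 0.05199056] [-179.63693905   -1.07483323   69.87054716] [ 0.62011702 -0.019373    0.19462774]
```

View pics/s10.png

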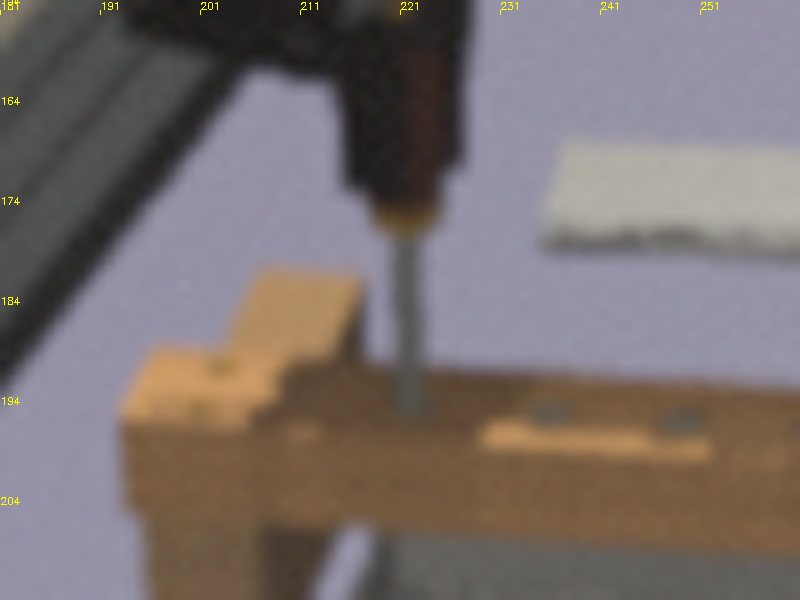

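Request:
arm_command(translation=[[-0.1,-0.2,0.2],[-0.1,-0.3,0.7],[-0.1,-0.3,0.7],[0,-0.2,0.7]], twist=[0,0,0,0])

```text
time_s: 16.8
tool_pos: [0.6186, -0.021, 0.1922]
tool_rot: [178.9, -1.8, 69.8]
force: [-2.7, -2.9, 7.0]
grip_width: 0.0194
```

Request:
arm_command(translation=[[0,0,0.6],[0,0,0.6],[0,0,0.6],[0,0,0.6]], twist=[0,0,0,0])

```text
time_s: 17.3
tool_pos: [0.6202, -0.0234, 0.176]
tool_rot: [178.5, -1.9, 69.7]
force: [-5.2, 0.1, 13.3]
grip_width: 0.0195
```

Request:
arm_command(translation=[[0,-0.2,0.5],[0,-0.2,0.5],[0,-0.2,0.5],[0,-0.1,0.5]], twist=[0,0,0,0])

```text
time_s: 17.8
tool_pos: [0.6188, -0.0228, 0.1659]
tool_rot: [177.8, -2.1, 69.6]
force: [-4.8, -0.7, 15.1]
grip_width: 0.0197
```

Request:
arm_command(translation=[[0,-0.2,0.4],[0,-0.2,0.4],[0,-0.2,0.4],[0,0,0]], twist=[0,0,0,0])

```text
time_s: 18.3
tool_pos: [0.615, -0.0218, 0.1576]
tool_rot: [177.5, -2.2, 69.6]
force: [-0.4, 0.5, -1.1]
grip_width: 0.0198
```

Request:
arm_command(translation=[[0,0,-1.5],[0,0,-2],[0,0,-2.2],[0,0,0],[0,0,0]], twist=[0,0,0,0,0])

```text
time_s: 18.92
tool_pos: [0.6116, -0.0229, 0.2163]
tool_rot: [177.6, -2.2, 69.6]
force: [0.3, 1.2, -1.8]
grip_width: 0.0199
```

```bash
cat >> h.py <<'E'
from scipy.spatial.transform import Rotation
def lean():
    o=telemetry.get_obs(); z=Rotation.from_euler("xyz",o["tool_rot"],degrees=True).as_matrix()[:,2]; return z/-z[2]
def rodimg(s,p,tipz=.0857):
    """row-wise min/gray profile around the rod in the side view"""
    a=proj(s,p-[0,0,tipz])[0].astype(int); g=s["img"].astype(int)
    print("u0",a[0]-14,"v0",a[1]-22,"grid b-r")
    for v in range(a[1]-22,a[1]+9): print(v," ".join(f"{int(g[v,u].mean()):3d}{'+' if g[v,u,0]-g[v,u,2]>7 else '-' if g[v,u,0]-g[v,u,2]<-12 else '.'}" for u in range(a[0]-12,a[0]+13)))
E
python3 - <<'E'
from plan import *
plan((.575,-.0235,.212,69.5)); print(lean())
s=grab("side",4); p=telemetry.get_obs()["tool_pos"]; print(proj(s,p-[0,0,.0857])); rodimg(s,p)
E
```

```text
now [ 0.6116 -0.0229  0.2163] [177.61  -2.18  69.6 ] [ 0.3  1.2 -1.8] 0.0199 t 18.925
(0.575, -0.0235, 0.212, 69.5) twist 0.1 x 1 [[-1.33, -3.41, 0.43]]
[ 0.052428    0.02106626 -1.        ]
[[224.48379253 188.08007484]]
u0 210 v0 166 grid b-r
166 152+ 150+ 152+ 152+ 151+ 140+ 116+  92+  58.  36.  36.  33.  36.  40-  42-  75. 118+ 147+ 151+ 154+ 151+ 154+ 152+ 152+ 153+
167 151+ 152+ 151+ 152+ 151+ 149+ 144+ 128+  80.  46-  40.  41.  40.  41-  53-  89. 132+ 150+ 153+ 151+ 153+ 153+ 153+ 152+ 154+
168 152+ 152+ 153+ 152+ 152+ 153+ 150+ 135+  96.  62-  48-  46-  50-  51-  63- 102. 142+ 154+ 154+ 152+ 152+ 153+ 151+ 152+ 155+
169 152+ 152+ 152+ 152+ 151+ 153+ 153+ 138+ 106.  77-  68-  63-  64-  66-  79- 111. 147+ 154+ 154+ 154+ 153+ 152+ 151+ 154+ 157+
170 149+ 153+ 152+ 152+ 152+ 151+ 151+ 144+ 126. 105-  88-  79-  78-  87- 102- 128. 149+ 152+ 152+ 152+ 151+ 154+ 153+ 154+ 159+
171 153+ 152+ 154+ 151+ 151+ 154+ 153+ 150+ 145+ 132. 105-  85-  86- 109. 133. 149+ 152+ 154+ 152+ 153+ 151+ 154+ 152+ 155+ 160.
172 152+ 151+ 152+ 150+ 151+ 153+ 152+ 152+ 152+ 139+ 114.  89.  93. 121+ 146+ 153
[... 2442 characters left out ...]
  81-  85-  85-  84-  88-  92-  94-  93-  96- 101. 103-
192 141- 118-  91-  79-  70-  71-  70-  71-  72-  74-  78-  77-  75-  73-  69-  68-  69-  68-  70-  72-  71-  72-  76-  78-  77-
193 115-  91-  73-  72-  72-  74-  73-  73-  77-  79-  82-  82-  79-  74-  74-  71-  73-  71-  71-  71-  70-  72-  74-  76-  78-
194  83-  75-  73-  72-  74-  73-  74-  72-  72-  77-  79-  80-  75-  73-  74-  74-  74-  75-  75-  73-  72-  72-  74-  80-  83-
195  74-  73-  76-  78-  77-  76-  75-  71-  74-  76-  77-  75-  77-  73-  73-  74-  71-  74-  73-  75-  70-  73-  76-  86-  93-
196  77-  86-  95- 100-  98-  88-  76-  73-  74-  75-  75-  77-  74-  74-  73-  74-  73-  74-  75-  75-  78-  86- 101- 118- 125-
```

```bash
cat > plan.py <<'E'
from h import *
def local(o,yaw,d):
    a=np.radians(yaw); return np.array(o[:2])+[d[0]*np.cos(a)-d[1]*np.sin(a),d[0]*np.sin(a)+d[1]*np.cos(a)]
def plan(*wps,vmax=.05,tmax=10):
    o=telemetry.get_obs(); p=np.array(o["tool_pos"]); R=Rotation.from_euler("xyz",o["tool_rot"],degrees=True); yaw=o["tool_rot"][2]
    print("now",p.round(4),np.round(o["tool_rot"],2),o["force"].round(1),round(o["grip_width"],4),"t",o["time_s"],"lean",lean()[:2].round(4))
    for w in wps:
        q=np.array(w[:3]); v=w[4] if len(w)>4 else vmax
        dy=(w[3]-yaw+180)%360-180; n=max(int(np.ceil(max(np.linalg.norm(q-p)/v,abs(dy)/tmax))),1); rows=[]
        for i in range(n):
            rows.append([float(x) for x in (R.inv().apply((q-p)/n)*100).round(2)]); R=R*Rotation.from_euler("z",-dy/n,degrees=True)
        print(np.round(w,4),"twist",round(-dy/n,1),"x",n,rows); p,yaw=q,w[3]
E
python3 - <<'E'
from plan import *
plan((.570,-.0254,.211,69.6,.02))
E
```

```text
now [ 0.6115 -0.0231  0.2159] [177.63  -2.15  69.59] [ 0.3  0.4 -1. ] 0.0197 t 19.125 lean [0.0519 0.0207]
[ 5.70e-01 -2.54e-02  2.11e-01  6.96e+01  2.00e-02] twist -0.0 x 3 [[-0.56, -1.28, 0.09], [-0.56, -1.28, 0.09], [-0.56, -1.28, 0.09]]
```

Request:
arm_command(translation=[[-0.6,-1.3,0.1],[-0.6,-1.3,0.1],[-0.5,-1.2,0.1],[0,0,0],[0,0,0]], twist=[0,0,0,0,0])

```text
time_s: 19.75
tool_pos: [0.5677, -0.0256, 0.2089]
tool_rot: [177.7, -2.1, 69.6]
force: [0.3, 0.2, -2.0]
grip_width: 0.0195
```

```bash
python3 - <<'E'
from plan import *
plan((.570,-.0254,.199,69.6,.02))
E
```

```text
now [ 0.5677 -0.0256  0.2089] [177.73  -2.1   69.59] [ 0.3  0.2 -2. ] 0.0195 t 19.75 lean [0.0499 0.0206]
[ 5.70e-01 -2.54e-02  1.99e-01  6.96e+01  2.00e-02] twist -0.0 x 1 [[0.06, 0.17, 1.0]]
```

Request:
arm_command(translation=[[0.1,0.1,0.8],[0,0,0],[0,0,1.2],[0,0,1.2]], twist=[0,0,0,0])

```text
time_s: 20.25
tool_pos: [0.5735, -0.0262, 0.179]
tool_rot: [177.4, -2.1, 69.6]
force: [-4.4, -0.7, 8.4]
grip_width: 0.0196
```

Request:
arm_command(translation=[[-0.1,-0.3,1.2],[0,-0.2,1.1],[0,0,0]], twist=[0,0,0])

```text
time_s: 20.62
tool_pos: [0.5711, -0.0258, 0.1556]
tool_rot: [177.2, -2.1, 69.5]
force: [0.4, -0.3, -1.4]
grip_width: 0.0199
```

Bore 2 done. Lift and go to bore 1.

Request:
arm_command(translation=[[0,0,-1.5],[0,0,-2],[0,0,-2],[0,0,0],[0,0,0]], twist=[0,0,0,0,0])

```text
time_s: 21.25
tool_pos: [0.5678, -0.0263, 0.2142]
tool_rot: [177.3, -2.2, 69.5]
force: [0.6, 0.3, -1.7]
grip_width: 0.0198
```

```bash
python3 - <<'E'
from plan import *
s=grab("side",4); p=telemetry.get_obs()["tool_pos"]; print(proj(s,p-[0,0,.0857]))
g=s["img"].astype(float).mean(2); v0=int(proj(s,p-[0,0,.0857])[0,1]); u0=int(proj(s,p)[0,0])
for v in (v0-12,v0-9,v0-6,v0-4,v0-3,v0-2,v0-1,v0,v0+1,v0+2,v0+3): 
    r=g[v,u0-10:u0+11]; w=np.clip(np.percentile(r,80)-15-r,0,None); print(v,(w*np.arange(u0-10,u0+11)).sum()/max(w.sum(),1),int(r.min()))
plan((.5266,-.0294,.206,69.6,.02))
E
```

```text
[[237.88326716 189.61505855]]
177 240.33212560386468 82
180 236.62404092071617 89
183 236.42159383033422 87
185 236.21138211382114 87
186 236.17010309278348 85
187 236.11868686868686 84
188 236.00275482093667 85
189 235.93913043478264 85
190 235.60638297872345 88
191 234.61173814898422 82
192 233.17948717948715 71
now [ 0.5677 -0.0265  0.2137] [177.31  -2.11  69.5 ] [-0.6  0.2 -1.2] 0.0197 t 21.45 lean [0.057  0.0181]
[ 5.266e-01 -2.940e-02  2.060e-01  6.960e+01  2.000e-02] twist -0.0 x 3 [[-0.58, -1.26, 0.18], [-0.58, -1.26, 0.18], [-0.58, -1.26, 0.18]]
```

Request:
arm_command(translation=[[-0.6,-1.3,0.2],[-0.6,-1.3,0.2],[-0.5,-1.2,0.1],[0,0,0],[0,0,0]], twist=[0,0,0,0,0])

```text
time_s: 22.08
tool_pos: [0.5219, -0.0292, 0.2046]
tool_rot: [177.4, -2.1, 69.5]
force: [0.2, -0.6, -1.6]
grip_width: 0.0195
```

```bash
python3 - <<'E'
from plan import *
plan((.525,-.0294,.199,69.6,.02))
E
```

```text
now [ 0.5219 -0.0292  0.2046] [177.44  -2.09  69.48] [ 0.2 -0.6 -1.6] 0.0195 t 22.075 lean [0.0547 0.0185]
[ 5.25e-01 -2.94e-02  1.99e-01  6.96e+01  2.00e-02] twist -0.1 x 1 [[0.07, 0.27, 0.58]]
```

Request:
arm_command(translation=[[0.1,0.2,0.4],[0,0,0],[0,-0.1,1.2],[0,-0.1,1.2],[-0.1,-0.2,1.2],[0,-0.1,0.7],[0,0,0]], twist=[0,0,0,0,0,0,0])

```text
time_s: 22.95
tool_pos: [0.5274, -0.0298, 0.1628]
tool_rot: [176.8, -2.2, 69.4]
force: [0.7, -0.7, -1.5]
grip_width: 0.0196
```

Request:
arm_command(translation=[[0,-0.1,0.7],[0,0,0]], twist=[0,0])

```text
time_s: 23.2
tool_pos: [0.5269, -0.0298, 0.1544]
tool_rot: [176.8, -2.2, 69.4]
force: [-0.3, -0.1, -2.0]
grip_width: 0.0192
```

Request:
arm_command(translation=[[0,0,-1.5],[0,0,-2],[0,0,-2],[0,0,0],[0,0,0]], twist=[0,0,0,0,0])

```text
time_s: 23.82
tool_pos: [0.5227, -0.0298, 0.2122]
tool_rot: [176.9, -2.2, 69.4]
force: [-0.4, 0.1, -1.3]
grip_width: 0.0199
```

```bash
cat > tip.py <<'E'
from plan import *
s=grab("side",4); p=telemetry.get_obs()["tool_pos"]; a=proj(s,p-[0,0,.0857])[0]; print(a)
g=s["img"].astype(float).mean(2); v0=int(a[1]); u0=int(a[0])-1
for v in (v0-9,v0-6,v0-4,v0-2,v0-1,v0,v0+1,v0+2): 
    r=g[v,u0-8:u0+9]; w=np.clip(np.percentile(r,80)-15-r,0,None); print(v,round((w*np.arange(u0-8,u0+9)).sum()/max(w.sum(),1),2),int(r.min()))
E
python3 - <<'E'
from tip import *
plan((.481,-.0334,.206,69.6,.02))
E
```

```text
[251.75553138 191.06475654]
182 250.51 86
185 250.16 86
187 250.03 84
189 249.81 84
190 249.76 87
191 249.65 83
192 248.59 75
193 0.0 68
now [ 0.5226 -0.03    0.2118] [176.92  -2.16  69.38] [ 0.1  0.1 -0.8] 0.0197 t 24.025 lean [0.0637 0.0163]
[ 4.81e-01 -3.34e-02  2.06e-01  6.96e+01  2.00e-02] twist -0.1 x 3 [[-0.6, -1.26, 0.1], [-0.6, -1.27, 0.1], [-0.6, -1.27, 0.1]]
```

Request:
arm_command(translation=[[-0.6,-1.3,0.1],[-0.6,-1.3,0.1],[-0.5,-1,0.1],[0,0,0],[0,0,0]], twist=[0,0,0,0,0])

```text
time_s: 24.65
tool_pos: [0.4789, -0.0335, 0.2047]
tool_rot: [177.0, -2.1, 69.4]
force: [0.7, -0.0, -1.5]
grip_width: 0.0194
```

```bash
python3 - <<'E'
from plan import *
plan((.4808,-.0334,.199,69.6,.02))
E
```

```text
now [ 0.4789 -0.0335  0.2047] [177.04  -2.13  69.37] [ 0.7 -0.  -1.5] 0.0194 t 24.65 lean [0.0616 0.0166]
[ 4.808e-01 -3.340e-02  1.990e-01  6.960e+01  2.000e-02] twist -0.2 x 1 [[0.05, 0.15, 0.58]]
```

Request:
arm_command(translation=[[0.1,0.1,0.4],[0,0,0],[0,-0.1,1.2],[0,-0.1,1.2],[-0.1,-0.2,1.2],[0,-0.1,1.2],[0,0,0]], twist=[0,0,0,0,0,0,0])

```text
time_s: 25.52
tool_pos: [0.4831, -0.0339, 0.1563]
tool_rot: [176.5, -2.2, 69.3]
force: [0.1, 0.1, -1.5]
grip_width: 0.0199
```

Request:
arm_command(translation=[[0.1,0.3,0],[0.1,0.3,0],[0.1,0.3,0]], twist=[0,0,0])

```text
time_s: 25.9
tool_pos: [0.4871, -0.0347, 0.1548]
tool_rot: [177.3, -1.8, 69.3]
force: [-6.5, -0.0, 2.2]
grip_width: 0.0196
```

Request:
arm_command(translation=[[0.2,0.5,0],[0.2,0.5,0],[0.2,0.5,0],[0.2,0.5,0]], twist=[0,0,0,0])

```text
time_s: 26.4
tool_pos: [0.4921, -0.0365, 0.1509]
tool_rot: [179.5, -0.8, 69.2]
force: [-11.9, -1.0, 7.0]
grip_width: 0.0196
```

```bash
python3 - <<'E'
from tip import *
plan((.481,-.0334,.206,69.6,.02))
E
```

```text
[261.11685608 207.39614101]
198 0.0 71
201 0.0 84
203 0.0 85
205 0.0 82
206 0.0 85
207 0.0 86
208 0.0 86
209 0.0 86
now [ 0.492  -0.0364  0.1506] [179.53  -0.82  69.19] [-10.8  -0.7   4.6] 0.0197 t 26.6 lean [0.0127 0.0105]
[ 4.81e-01 -3.34e-02  2.06e-01  6.96e+01  2.00e-02] twist -0.1 x 3 [[-0.01, -0.36, -1.85], [-0.01, -0.36, -1.85], [-0.01, -0.36, -1.85]]
```

Request:
arm_command(translation=[[0.2,0.5,-0.3],[0.2,0.5,-0.3],[-0.1,-0.4,-0.2],[0,0,0]], twist=[0,0,0,0])

```text
time_s: 27.1
tool_pos: [0.4899, -0.0357, 0.153]
tool_rot: [-179.3, -0.3, 69.2]
force: [0.1, -0.4, -0.7]
grip_width: 0.0196
```

Request:
arm_command(translation=[[0,0,-1.5],[0,0,-2.5],[0,0,-3.5],[0,0,-3],[0,0,-1],[0,0,0],[0,0,0]], twist=[0,0,0,0,0,0,0])

```text
time_s: 27.98
tool_pos: [0.4954, -0.0363, 0.2785]
tool_rot: [179.9, -0.8, 69.2]
force: [-0.3, -0.4, -1.3]
grip_width: 0.0193
```

```bash
python3 - <<'E'
from tip import *
plan((.473,.429,.26,69.5,.045))
E
```

```text
[260.79453823 172.4839329 ]
163 260.56 87
166 262.57 77
168 262.65 76
170 262.33 86
171 261.84 87
172 260.66 93
173 260.15 118
174 260.65 152
now [ 0.4952 -0.0364  0.2783] [179.93  -0.75  69.2 ] [ 0.5  0.7 -1.3] 0.0198 t 28.175 lean [0.0057 0.0118]
[4.73e-01 4.29e-01 2.60e-01 6.95e+01 4.50e-02] twist -0.0 x 11 [[3.88, -1.69, 0.21], [3.88, -1.69, 0.21], [3.88, -1.69, 0.21], [3.88, -1.69, 0.21], [3.88, -1.68, 0.21], [3.88, -1.68, 0.21], [3.89, -1.68, 0.21], [3.89, -1.68, 0.21], [3.89, -1.68, 0.21], [3.89, -1.67, 0.21], [3.89, -1.67, 0.21]]
```

Request:
arm_command(translation=[[3,-1.3,0],[4.5,-1.9,0],[4.5,-1.9,0.2],[4.5,-1.9,0.2],[4.5,-1.9,0.2],[4.5,-1.9,0.2],[4.5,-1.9,0.2],[4.5,-1.9,0.2],[3.5,-1.5,0.2],[2,-0.9,0.2]], twist=[0,0,0,0,0,0,0,0,0,0])

```text
time_s: 29.42
tool_pos: [0.4784, 0.4074, 0.2587]
tool_rot: [-179.7, -0.3, 68.7]
force: [1.2, -1.0, -1.2]
grip_width: 0.0197
```

Request:
arm_command(translation=[[0,0,0],[0,0,0]], twist=[0,0])

```text
time_s: 29.68
tool_pos: [0.4782, 0.4067, 0.2573]
tool_rot: [-179.7, -0.1, 68.8]
force: [0.2, -0.5, -1.1]
grip_width: 0.0197
```

```bash
python3 - <<'E'
from plan import *
plan((.473,.429,.2,69.5,.02))
E
```

```text
now [0.4782 0.4067 0.2573] [-1.7972e+02 -1.0000e-01  6.8780e+01] [ 0.2 -0.5 -1.1] 0.0197 t 29.675 lean [-0.004   0.0034]
[4.73e-01 4.29e-01 2.00e-01 6.95e+01 2.00e-02] twist -0.2 x 4 [[0.47, -0.32, 1.43], [0.47, -0.32, 1.43], [0.47, -0.31, 1.43], [0.47, -0.31, 1.43]]
```

Request:
arm_command(translation=[[0.5,-0.3,1.2],[0.5,-0.3,1.2],[0.5,-0.3,1.2],[0.5,-0.3,0.8],[0,0,0],[0,0,0]], twist=[-0.2,-0.2,-0.2,-0.2,0,0])

```text
time_s: 30.42
tool_pos: [0.4751, 0.4275, 0.2101]
tool_rot: [-179.8, -0.0, 69.4]
force: [-0.6, -0.9, -2.0]
grip_width: 0.0196
```

```bash
python3 - <<'E'
from plan import *
plan((.473,.429,.2,69.5,.02))
s=grab("side",4); p=telemetry.get_obs()["tool_pos"]; print(proj(s,p-[0,0,.0857])); rodimg(s,p)
E
```

```text
now [0.4751 0.4275 0.2101] [-1.7976e+02 -2.0000e-02  6.9350e+01] [-0.6 -0.9 -2. ] 0.0196 t 30.425 lean [-0.0038  0.0018]
[4.73e-01 4.29e-01 2.00e-01 6.95e+01 2.00e-02] twist -0.1 x 1 [[0.07, -0.25, 1.02]]
[[229.43380979 292.75024304]]
u0 215 v0 270 grid b-r
270 172+ 174+ 173+ 174+ 175+ 163+ 143. 110-  91-  85-  80-  80-  76-  78-  84-  95- 116- 145. 170+ 173+ 172+ 172+ 173+ 172+ 173+
271 171+ 172+ 172+ 172+ 172+ 170+ 161+ 139. 119- 102-  93-  90-  90-  91- 102- 122- 147. 165+ 173+ 173+ 174+ 172+ 172+ 173+ 174+
272 172+ 172+ 173+ 173+ 172+ 173+ 171+ 164+ 149. 129. 104-  94-  95- 100- 123. 150. 167+ 173+ 174+ 172+ 172+ 172+ 172+ 172+ 173+
273 171+ 172+ 172+ 173+ 172+ 172+ 173+ 174+ 169+ 146+ 110.  94.  96. 106. 137+ 166+ 173+ 174+ 173+ 172+ 172+ 172+ 172+ 173+ 173+
274 171+ 174+ 172+ 172+ 173+ 173+ 173+ 174+ 172+ 154+ 113.  92.  95. 106. 140+ 168+ 172+ 172+ 173+ 173+ 172+ 173+ 172+ 173+ 172+
275 172+ 173+ 172+ 172+ 172+ 172+ 173+ 173+ 170+ 154+ 113.  93.  95. 108. 140+ 168+ 173+ 172+ 172+ 172+ 173+ 174+ 172+ 172+ 172+
276 172+ 171+ 173+ 173+ 171+ 173+ 173+ 172+ 172+ 153+ 115+  94.  94.
[... 2456 characters left out ...]
  62-  63-  73-  88. 111. 135. 151+ 162+ 168+ 171+ 171+
296 172+ 174+ 172+ 172+ 164+ 144+ 111.  79-  67-  65-  66-  62-  64-  62-  62-  60-  60-  63-  72-  88- 106. 127. 145+ 152+ 149+
297 171+ 173+ 171+ 168+ 149+ 113.  79-  66-  65-  68-  67-  65-  66-  64-  63-  62-  62-  60-  61-  63-  69-  80-  92. 101. 105.
298 172+ 171+ 167+ 151+ 121.  85-  67-  67-  66-  67-  68-  66-  65-  63-  62-  62-  63-  61-  61-  60-  60-  61-  64-  69-  69-
299 171+ 168+ 152+ 123.  88-  68-  65-  65-  65-  65-  67-  64-  64-  65-  62-  63-  63-  63-  63-  63-  59-  63-  63-  64-  63-
300 169+ 156+ 125.  88-  69-  66-  66-  67-  67-  67-  66-  68-  65-  65-  65-  63-  62-  63-  61-  59-  62-  61-  63-  62-  65-
```

Request:
arm_command(translation=[[0,-0.3,0.5],[0,0,0.5],[0,0,0],[0,0,0.6],[0,0,0]], twist=[0,0,0,0,0])

```text
time_s: 31.25
tool_pos: [0.4723, 0.4284, 0.1936]
tool_rot: [-179.8, -0.1, 69.3]
force: [0.6, -0.0, -1.0]
grip_width: 0.0193
```

Request:
arm_command(translation=[[0,0,1],[0,0,1],[0,0,1],[0,0,1],[0,0,0]], twist=[0,0,0,0,0])

```text
time_s: 31.88
tool_pos: [0.4718, 0.4276, 0.15]
tool_rot: [-179.8, 0.1, 69.3]
force: [0.1, -0.4, -1.4]
grip_width: 0.0196
```

Request:
arm_command(translation=[[0,0,1],[0,0,1],[0,0,1],[0,0,1],[0,0,0.5],[0,0,0]], twist=[0,0,0,0,0,0])

```text
time_s: 32.62
tool_pos: [0.4717, 0.4279, 0.1017]
tool_rot: [-179.7, 0.0, 69.3]
force: [0.5, -0.8, -1.5]
grip_width: 0.0199
```

Request:
arm_command(translation=[[0,0,0.1],[0,0,0]], twist=[0,0])

```text
time_s: 32.88
tool_pos: [0.4719, 0.428, 0.1011]
tool_rot: [-179.8, 0.0, 69.3]
force: [-1.4, -0.8, -1.5]
grip_width: 0.0198
```

Request:
arm_command(translation=[[0,0,0],[0,0,0],[0,0,0],[0,0,0],[0,0,0]], twist=[0,0,0,0,0], grip=60)

```text
time_s: 33.5
tool_pos: [0.4729, 0.4293, 0.103]
tool_rot: [-179.8, -0.2, 69.3]
force: [-0.3, 0.5, 0.9]
grip_width: 0.0514
```

Request:
arm_command(translation=[[0,0,-1.5],[0,0,-3],[0,0,-4],[0,0,-4],[0,0,-1.5],[0,0,0]], twist=[0,0,0,0,0,0])

```text
time_s: 34.25
tool_pos: [0.4731, 0.4287, 0.2507]
tool_rot: [-179.9, -0.3, 69.3]
force: [-1.0, 0.8, 1.3]
grip_width: 0.0518
```

```bash
python3 - <<'E'
from plan import *
import pickle
_,s0=pickle.load(open("c0.pkl","rb")); s=grab("side",4); pickle.dump(s,open("c4.pkl","wb"))
d=np.abs(s["img"].astype(int)-s0["img"]).mean(2)[275:350,205:260]; print((d>25).sum(), np.argwhere(d>25)[:20].tolist())
plan((.545,.062,.22,5.2,.05),(.545,.062,.1,5.2,.05),(.545,.062,.025,5.2,.03))
E
```

```text
1097 [[9, 25], [9, 26], [9, 27], [9, 28], [10, 26], [10, 27], [10, 28], [10, 29], [10, 30], [11, 27], [11, 28], [11, 29], [11, 30], [11, 31], [12, 25], [12, 30], [12, 31], [12, 32], [13, 23], [13, 24]]
now [0.4722 0.4278 0.2476] [-1.7977e+02 -4.0000e-02  6.9310e+01] [-0.2  0.5 -0.4] 0.0522 t 34.45 lean [-0.0035  0.0021]
[0.545 0.062 0.22  5.2   0.05 ] twist 8.0 x 8 [[-3.96, 2.47, 0.33], [-3.57, 3.0, 0.33], [-3.12, 3.47, 0.33], [-2.61, 3.87, 0.33], [-2.04, 4.19, 0.33], [-1.44, 4.44, 0.33], [-0.81, 4.59, 0.33], [-0.16, 4.66, 0.33]]
[0.545 0.062 0.1   5.2   0.05 ] twist -0.0 x 3 [[0.01, 0.01, 4.0], [0.01, 0.01, 4.0], [0.01, 0.01, 4.0]]
[0.545 0.062 0.025 5.2   0.03 ] twist -0.0 x 3 [[0.01, 0.01, 2.5], [0.01, 0.01, 2.5], [0.01, 0.01, 2.5]]
```

Request:
arm_command(translation=[[-4,2.5,0.3],[-3.6,3,0.3],[-3.1,3.5,0.3],[-2.6,3.9,0.3],[-2,4.2,0.3],[-1.4,4.4,0.3],[-0.8,4,0.3],[-0.1,2.5,0.3],[0,0,0],[0,0,0]], twist=[8,8,8,8,8,8,8,8,0,0])

```text
time_s: 35.7
tool_pos: [0.5296, 0.0765, 0.2069]
tool_rot: [179.6, 1.5, 3.6]
force: [-0.7, 1.0, -0.1]
grip_width: 0.0524
```

```bash
python3 - <<'E'
from plan import *
import pickle
_,s0=pickle.load(open("c0.pkl","rb")); s=grab("side",4); pickle.dump(s,open("c5.pkl","wb"))
d=np.abs(s["img"].astype(int)-s0["img"]).mean(2)[275:350,205:260]; print((d>25).sum(), np.argwhere(d>25)[:20].tolist())
plan((.5445,.0612,.1,5.2,.05),(.5445,.0612,.025,5.2,.03))
E
```

```text
125 [[10, 26], [10, 27], [10, 28], [11, 27], [11, 28], [11, 29], [11, 30], [12, 30], [12, 31], [13, 31], [16, 20], [17, 20], [18, 20], [19, 20], [24, 20], [32, 23], [32, 24], [32, 25], [33, 25], [33, 26]]
now [0.53   0.0766 0.2076] [179.62   1.45   3.54] [-0.3  1.   0.7] 0.0521 t 35.9 lean [-0.0249 -0.0082]
[0.5445 0.0612 0.1    5.2    0.05  ] twist -0.6 x 3 [[0.54, 0.52, 3.58], [0.54, 0.52, 3.58], [0.53, 0.53, 3.58]]
[0.5445 0.0612 0.025  5.2    0.03  ] twist -0.0 x 3 [[0.06, -0.01, 2.5], [0.06, -0.01, 2.5], [0.06, -0.01, 2.5]]
```

Request:
arm_command(translation=[[0.5,0.5,2],[0.5,0.5,2],[0.5,0.5,2],[0,0,2],[0,0,0],[0,0,0]], twist=[-0.6,-0.6,-0.6,0,0,0])

```text
time_s: 36.65
tool_pos: [0.5457, 0.0683, 0.1272]
tool_rot: [179.8, 1.2, 6.2]
force: [0.4, 0.2, -0.1]
grip_width: 0.0523
```

```bash
python3 - <<'E'
from plan import *
plan((.5445,.0612,.025,5.2,.03))
E
```

```text
now [0.5457 0.0683 0.1272] [179.79   1.24   6.15] [ 0.4  0.2 -0.1] 0.0523 t 36.65 lean [-0.0212 -0.006 ]
[0.5445 0.0612 0.025  5.2    0.03  ] twist 0.2 x 4 [[0.01, 0.16, 2.56], [0.01, 0.16, 2.56], [0.01, 0.16, 2.56], [0.01, 0.16, 2.56]]
```

Request:
arm_command(translation=[[0,0.2,2.2],[0,0.1,2.2],[0,0.1,2.2],[0,0.1,2.2],[0,0,1],[0,0,0]], twist=[0.5,0.5,0,0,0,0])

```text
time_s: 37.4
tool_pos: [0.5502, 0.0665, 0.0342]
tool_rot: [180.0, 0.5, 5.4]
force: [-0.4, -0.0, -1.3]
grip_width: 0.0517
```

Request:
arm_command(translation=[[0,0,0],[0,0,0],[0,0,0],[0,0,0],[0,0,0],[0,0,0]], twist=[0,0,0,0,0,0], grip=0, force=25)

```text
time_s: 38.15
tool_pos: [0.5512, 0.0671, 0.0369]
tool_rot: [-180.0, 0.4, 5.4]
force: [-1.1, 0.6, 0.1]
grip_width: 0.016
```

```bash
python3 - <<'E'
from plan import *
p=telemetry.get_obs()["tool_pos"]
d=local((0,0),5.2,(0,.14))
plan((p[0]+d[0],p[1]+d[1],p[2],5.2,.016))
E
```

```text
now [0.5512 0.0671 0.0369] [-179.95    0.35    5.35] [-1.1  0.6  0.1] 0.016 t 38.15 lean [-0.0062  0.0003]
[0.5385 0.2065 0.0369 5.2    0.016 ] twist 0.0 x 9 [[0.0, -1.56, 0.0], [0.0, -1.56, 0.0], [0.0, -1.56, 0.0], [0.0, -1.56, 0.0], [0.0, -1.56, 0.0], [0.0, -1.56, 0.0], [0.0, -1.56, 0.0], [0.0, -1.56, 0.0], [0.0, -1.56, 0.0]]
```

Request:
arm_command(translation=[[0,-0.6,0],[0,-1,0],[0,-1.4,0],[0,-1.5,0],[0,-1.5,0],[0,-1.5,0],[0,-1.5,0],[0,-1.5,0],[0,-1.4,0],[0,-1,0]], twist=[0,0,0,0,0,0,0,0,0,0])

```text
time_s: 39.4
tool_pos: [0.5396, 0.2007, 0.0368]
tool_rot: [179.7, 0.2, 5.3]
force: [-0.3, -4.7, 2.5]
grip_width: 0.0158
```

Request:
arm_command(translation=[[0,0,0],[0,0,0]], twist=[0,0])

```text
time_s: 39.65
tool_pos: [0.5394, 0.2028, 0.0369]
tool_rot: [179.8, 0.2, 5.4]
force: [0.6, -4.4, 0.8]
grip_width: 0.0159
```

Request:
arm_command(translation=[[0,0,0],[0,0,0],[0,0,0],[0,0,0],[0,0,0]], twist=[0,0,0,0,0], grip=60)

```text
time_s: 40.28
tool_pos: [0.5386, 0.2048, 0.0367]
tool_rot: [-180.0, 0.3, 5.4]
force: [0.2, -0.3, 0.5]
grip_width: 0.0506
```

Request:
arm_command(translation=[[0,0,-2],[0,0,-3.5],[0,0,-4],[0,0,-4],[0,0,-4],[0,0,-2],[0,0,0],[0,0,0]], twist=[0,0,0,0,0,0,0,0])

```text
time_s: 41.28
tool_pos: [0.5384, 0.2044, 0.2359]
tool_rot: [-180.0, 0.4, 5.4]
force: [-0.5, -0.0, -1.0]
grip_width: 0.0523
```

```bash
python3 - <<'E'
from plan import *
import pickle
plan()
t=grab("top",4);s=grab("side",4);pickle.dump((t,s),open("c6.pkl","wb"))
def z(c,u,v,w,h,f): 
    m=cv2.resize(c["img"][v:v+h,u:u+w],None,fx=f,fy=f,interpolation=2)
    return m
a=z(t,310,145,66,120,5); b=z(s,228,158,110,32,4); c=z(s,190,222,110,60,4); 
o=np.zeros((600,780,3),np.uint8); o[:600,:330]=a; o[:128,335:775]=b; o[140:380,335:775]=c
cv2.imwrite("pics/m11.png",o)
E
```

```text
now [0.5384 0.2044 0.2359] [-179.99    0.44    5.39] [-0.5 -0.  -1. ] 0.0523 t 41.275 lean [-0.0076 -0.0005]
```

View pics/m11.png

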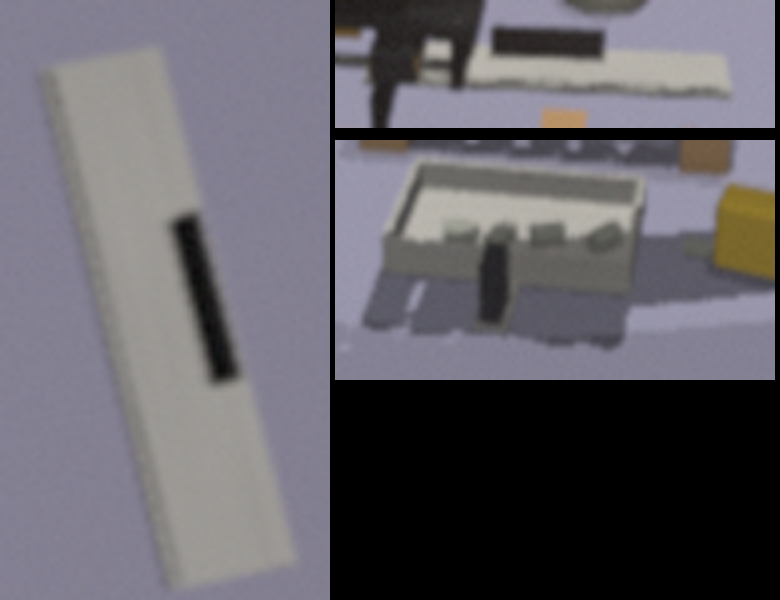

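```bash
python3 - <<'E'
from fit import *
from plan import *
import pickle
t,s=pickle.load(open("c6.pkl","rb"))
P=[[.19,.045,.008],[.19,-.045,.008],[-.19,.045,.008],[-.19,-.045,.008]]+[[a,-.025+b,.038] for a in(.06,-.06) for b in(.007,-.007)]
uv=px([(40,68),(160,45),(168,590),(297,565),(170,220),(197,212),(212,383),(240,376)],310,145,5)
for k in(slice(0,8),slice(0,4),slice(4,8)):
    x,r=fit([.5,-.3,.2],[(t,P[k],uv[k])]); print(x[:2].round(4),np.degrees(x[2]),r.round(1).tolist())
# side: rib top ends
v=px([(492,29),(605,31)],228,158,4)-[335/4,0]; print(ray(s,v,.038))
x,_=fit([.5,-.3,.2],[(t,P,uv)]); th=np.degrees(x[2])
rib=local((x[0],x[1]+.0052),th,(0,-.025)); print("rib",rib,th)
plan((*rib,.15,th-90,.045))
E
```

```text
[ 0.4808 -0.4187] 7.128434253088805 [[-0.4, 0.2], [-0.5, 0.3], [-0.3, 0.2], [-0.7, -0.0], [1.4, -1.1], [-0.1, -0.2], [1.7, -0.1], [0.0, 0.5]]
[ 0.4813 -0.4204] 7.114817413376256 [[0.1, 0.0], [-0.0, 0.1], [0.2, 0.0], [-0.3, -0.2]]
[ 0.4802 -0.416 ] 7.336237783378112 [[0.6, -0.9], [-0.9, -0.0], [1.0, 0.1], [-0.7, 0.7]]
[[ 0.54064727 -0.42653734  0.038     ]
 [ 0.42328407 -0.44774532  0.038     ]]
rib [ 0.48389954 -0.43828775] 7.128434253088805
now [0.5387 0.2045 0.2364] [-179.99    0.41    5.39] [ 0.2 -0.5  0. ] 0.052 t 41.675 lean [-0.0071 -0.0005]
[ 4.83900e-01 -4.38300e-01  1.50000e-01 -8.28716e+01  4.50000e-02] twist 5.9 x 15 [[-0.76, 4.23, 0.58], [-0.32, 4.29, 0.58], [0.12, 4.3, 0.58], [0.56, 4.26, 0.58], [0.99, 4.18, 0.58], [1.41, 4.06, 0.58], [1.82, 3.89, 0.58], [2.21, 3.69, 0.58], [2.58, 3.44, 0.58], [2.92, 3.16, 0.58], [3.23, 2.84, 0.58], [3.5, 2.5, 0.58], [3.74, 2.12, 0.58], [3.94, 1.73, 0.58], [4.09, 1.32, 0.58]]
```

Request:
arm_command(translation=[[-0.6,3,0],[-0.4,4,0.2],[0,4.2,0.4],[0.4,4.2,0.4],[0.9,4.2,0.4],[1.3,4,0.4],[1.7,3.9,0.4],[2.1,3.7,0.4],[2.5,3.4,0.4],[2.8,3.1,0.4]], twist=[5,5.5,5.5,5.5,5.5,5.5,5.5,5.5,5.5,5.5])

```text
time_s: 42.92
tool_pos: [0.5004, -0.2193, 0.2003]
tool_rot: [179.8, 0.2, -51.4]
force: [0.4, 0.6, -0.1]
grip_width: 0.0524
```

Request:
arm_command(translation=[[2.6,2.4,0.4],[2.5,2,0.4],[2,1.5,0.4],[1.5,1,0.2],[0.5,0.3,0],[0,0,0],[0,0,0]], twist=[5,4,3,3,0,0,0])

```text
time_s: 43.8
tool_pos: [0.4818, -0.3454, 0.1855]
tool_rot: [179.7, 0.2, -67.8]
force: [0.5, 0.1, 0.9]
grip_width: 0.052
```

```bash
python3 - <<'E'
from plan import *
plan((.484,-.4385,.12,-82.9,.025))
E
```

```text
now [ 0.4818 -0.3454  0.1855] [ 1.7973e+02  1.7000e-01 -6.7830e+01] [0.5 0.1 0.9] 0.052 t 43.8 lean [-0.0055  0.0009]
[ 4.840e-01 -4.385e-01  1.200e-01 -8.290e+01  2.500e-02] twist 3.0 x 5 [[1.74, 0.66, 1.31], [1.78, 0.56, 1.31], [1.8, 0.47, 1.31], [1.83, 0.37, 1.31], [1.84, 0.28, 1.31]]
```

Request:
arm_command(translation=[[1.7,0.7,1.3],[1.8,0.6,1.3],[1.8,0.5,1.3],[1.8,0.4,1.3],[1.8,0.3,1.3],[0,0,0],[0,0,0]], twist=[3,3,3,3,3,0,0])

```text
time_s: 44.68
tool_pos: [0.4902, -0.4306, 0.1195]
tool_rot: [-180.0, 0.4, -82.3]
force: [-0.1, 0.5, -0.6]
grip_width: 0.0522
```

```bash
python3 - <<'E'
from plan import *
plan((.484,-.4385,.06,-82.9,.025),(.484,-.4385,.012,-82.9,.012))
E
```

```text
now [ 0.4902 -0.4306  0.1195] [-179.95    0.39  -82.26] [-0.1  0.5 -0.6] 0.0522 t 44.675 lean [-0.0001  0.0068]
[ 4.840e-01 -4.385e-01  6.000e-02 -8.290e+01  2.500e-02] twist 0.2 x 3 [[0.25, 0.24, 1.98], [0.25, 0.24, 1.98], [0.25, 0.24, 1.98]]
[ 4.840e-01 -4.385e-01  1.200e-02 -8.290e+01  1.200e-02] twist -0.0 x 4 [[0.01, 0.0, 1.2], [0.01, 0.0, 1.2], [0.01, 0.0, 1.2], [0.01, 0.0, 1.2]]
```

Request:
arm_command(translation=[[0.3,0.2,2],[0.3,0.2,2],[0.2,0.2,1.8],[0,0,0],[0,0,0]], twist=[0.2,0.2,0.2,0,0])

```text
time_s: 45.3
tool_pos: [0.4859, -0.4367, 0.0572]
tool_rot: [-179.9, 0.5, -82.7]
force: [0.3, -0.1, 0.3]
grip_width: 0.0522
```

```bash
python3 - <<'E'
from plan import *
import pickle
plan((.484,-.4385,.014,-82.9,.012))
t6,s6=pickle.load(open("c6.pkl","rb"))
t=grab("top",3); d=np.abs(t["img"].astype(int)-t6["img"]).mean(2)
# has the straightedge moved? unobscured lower end rows
for v in (245,250,255): print(v,t["img"][v,330:375].mean(1).astype(int).tolist(),t6["img"][v,330:375].mean(1).astype(int).tolist())
E
```

```text
now [ 0.4859 -0.4367  0.0572] [-179.92    0.5   -82.69] [ 0.3 -0.1  0.3] 0.0522 t 45.3 lean [0.0002 0.0089]
[ 4.840e-01 -4.385e-01  1.400e-02 -8.290e+01  1.200e-02] twist 0.1 x 4 [[0.05, 0.05, 1.08], [0.05, 0.05, 1.08], [0.05, 0.05, 1.08], [0.05, 0.05, 1.08]]
245 [59, 60, 56, 59, 55, 55, 54, 49, 51, 46, 49, 51, 61, 88, 116, 135, 147, 150, 152, 151, 152, 151, 151, 152, 153, 152, 152, 151, 150, 149, 149, 149, 151, 152, 152, 148, 142, 135, 134, 134, 132, 133, 133, 133, 132] [135, 135, 135, 133, 133, 135, 133, 132, 124, 125, 128, 130, 135, 147, 153, 153, 153, 152, 152, 152, 152, 152, 152, 152, 152, 153, 153, 152, 151, 150, 149, 149, 151, 152, 151, 149, 142, 137, 134, 134, 134, 133, 134, 134, 134]
250 [53, 52, 52, 49, 51, 49, 52, 69, 96, 111, 117, 128, 130, 135, 143, 150, 151, 152, 152, 153, 152, 153, 152, 151, 152, 151, 152, 152, 151, 150, 149, 149, 150, 150, 150, 151, 150, 143, 136, 134, 134, 133, 133, 134, 133] [134, 134, 134, 135, 134, 135, 134, 136, 133, 129, 123, 129, 131, 134, 144, 150, 153, 152, 152, 153, 152, 151, 152, 152, 152, 152, 152, 152, 151, 150, 150, 149, 149, 150, 151, 152, 149, 145, 138, 133, 133, 134, 134, 133, 133]
255 [49, 66, 85, 106, 122, 129, 133, 134, 135, 134, 127, 122, 129, 133, 134, 141, 148, 150, 152, 152, 151, 151, 152, 152, 151, 151, 152, 151, 151, 152, 150, 149, 147, 150, 150, 151, 152, 152, 145, 139, 133, 134, 132, 132, 133] [134, 134, 134, 133, 134, 134, 134, 134, 136, 133, 128, 121, 128, 133, 133, 142, 150, 153, 153, 153, 153, 153, 154, 153, 152, 151, 152, 152, 152, 152, 153, 151, 149, 150, 151, 153, 152, 152, 146, 140, 135, 134, 133, 134, 133]
```

Straightedge unmoved. Descend and pinch.

Request:
arm_command(translation=[[0.1,0,1.1],[0.1,0,1.1],[0,0,1],[0,0,0.8],[0,0,0],[0,0,0]], twist=[0.1,0.1,0,0,0,0])

```text
time_s: 46.2
tool_pos: [0.4869, -0.4385, 0.0151]
tool_rot: [-179.9, 0.5, -82.9]
force: [0.4, 0.3, 0.9]
grip_width: 0.0523
```

Request:
arm_command(translation=[[0,0,0],[0,0,0],[0,0,0],[0,0,0],[0,0,0],[0,0,0]], twist=[0,0,0,0,0,0], grip=0, force=55)

```text
time_s: 46.95
tool_pos: [0.4873, -0.4404, 0.0163]
tool_rot: [-179.8, 0.2, -82.9]
force: [1.1, 0.1, -0.4]
grip_width: 0.0135
```

Request:
arm_command(translation=[[0,0,-0.6],[0,0,-1.2],[0,0,-1.8],[0,0,-2],[0,0,-2],[0,0,-1.8],[0,0,-1],[0,0,0],[0,0,0]], twist=[0,0,0,0,0,0,0,0,0])

```text
time_s: 48.08
tool_pos: [0.4862, -0.439, 0.1266]
tool_rot: [-179.8, 0.5, -82.9]
force: [0.6, 0.1, -6.1]
grip_width: 0.0136
```

```bash
python3 - <<'E'
from plan import *
g=local((.5533,-.0262),5.22,(.003,-.112)); print(g)
plan((*g,.12,-84.8,.025))
E
```

```text
[ 0.56647734 -0.13746256]
now [ 0.4862 -0.439   0.1266] [-179.85    0.49  -82.88] [ 0.6  0.1 -6.1] 0.0136 t 48.075 lean [0.0016 0.0088]
[ 5.665e-01 -1.375e-01  1.200e-01 -8.480e+01  2.500e-02] twist 0.1 x 13 [[-2.22, -0.9, 0.07], [-2.23, -0.89, 0.07], [-2.23, -0.89, 0.07], [-2.23, -0.88, 0.07], [-2.23, -0.88, 0.07], [-2.24, -0.87, 0.07], [-2.24, -0.87, 0.07], [-2.24, -0.86, 0.07], [-2.24, -0.85, 0.07], [-2.24, -0.85, 0.07], [-2.25, -0.84, 0.07], [-2.25, -0.84, 0.07], [-2.25, -0.83, 0.07]]
```

Request:
arm_command(translation=[[-1.2,-0.5,0],[-2,-0.8,0],[-2.4,-0.9,0],[-2.4,-0.9,0],[-2.4,-0.9,0],[-2.4,-0.9,0],[-2.4,-0.9,0],[-2.4,-0.9,0],[-2.4,-0.9,0],[-2.4,-0.9,0]], twist=[0.1,0.2,0.2,0.2,0.2,0.2,0.2,0.2,0.2,0.2])

```text
time_s: 49.32
tool_pos: [0.5443, -0.1896, 0.1215]
tool_rot: [179.4, 1.1, -84.8]
force: [0.4, -0.2, -5.6]
grip_width: 0.0136
```

Request:
arm_command(translation=[[-1.5,-0.6,0],[-1,-0.4,0],[-0.5,-0.2,0],[0,0,0],[0,0,0]], twist=[0,0,0,0,0])

```text
time_s: 49.95
tool_pos: [0.553, -0.1554, 0.1208]
tool_rot: [179.3, 1.1, -84.7]
force: [0.6, -0.1, -5.4]
grip_width: 0.0137
```

```bash
python3 - <<'E'
from plan import *
g=local((.5533,-.0262),5.22,(.003,-.109))
plan((*g,.108,-84.8,.015))
E
```

```text
now [ 0.553  -0.1554  0.1208] [179.3    1.11 -84.67] [ 0.6 -0.1 -5.4] 0.0137 t 49.95 lean [-0.014   0.0181]
[ 5.662e-01 -1.345e-01  1.080e-01 -8.480e+01  1.500e-02] twist 0.1 x 2 [[-0.97, -0.76, 0.65], [-0.97, -0.76, 0.65]]
```

Request:
arm_command(translation=[[-0.7,-0.5,0.4],[-0.7,-0.5,0.5],[-0.5,-0.4,0.5],[0,0,0],[0,0,0]], twist=[0.1,0,0,0,0])

```text
time_s: 50.58
tool_pos: [0.5656, -0.1346, 0.1056]
tool_rot: [179.3, 1.1, -84.9]
force: [0.3, -1.1, -5.3]
grip_width: 0.0133
```

```bash
python3 - <<'E'
from plan import *
g=local((.5533,-.0262),5.22,(.003,-.107))
plan((*g,.098,-84.8,.01),(*g,.091,-84.8,.004))
E
```

```text
now [ 0.5656 -0.1346  0.1056] [179.25   1.08 -84.87] [ 0.3 -1.1 -5.3] 0.0133 t 50.575 lean [-0.0147  0.0176]
[ 5.660e-01 -1.325e-01  9.800e-02 -8.480e+01  1.000e-02] twist -0.1 x 1 [[-0.19, -0.08, 0.76]]
[ 5.660e-01 -1.325e-01  9.100e-02 -8.480e+01  4.000e-03] twist -0.0 x 2 [[0.01, -0.0, 0.35], [0.01, -0.0, 0.35]]
```

Request:
arm_command(translation=[[0,0,0.5],[0,0,0.4],[0,0,0.4],[0,0,0]], twist=[0,0,0,0])

```text
time_s: 51.08
tool_pos: [0.5654, -0.1352, 0.0925]
tool_rot: [179.3, 1.1, -84.9]
force: [-2.9, 1.0, -1.6]
grip_width: 0.0135
```

Request:
arm_command(translation=[[-0.4,0,0],[-0.4,0,0],[-0.4,0,0],[0,0,0]], twist=[0,0,0,0])

```text
time_s: 51.58
tool_pos: [0.5653, -0.1261, 0.0936]
tool_rot: [179.5, 0.7, -85.0]
force: [0.1, -2.0, -5.3]
grip_width: 0.0134
```

Request:
arm_command(translation=[[-0.2,0,0],[-0.2,0,0],[0,0,0]], twist=[0,0,0])

```text
time_s: 51.95
tool_pos: [0.5653, -0.126, 0.094]
tool_rot: [179.5, 0.4, -85.0]
force: [1.0, -1.2, -5.0]
grip_width: 0.0138
```

Request:
arm_command(translation=[[-0.4,0,0.1],[-0.4,0,0.1]], twist=[0,0])

```text
time_s: 52.2
tool_pos: [0.5653, -0.1259, 0.0944]
tool_rot: [179.7, -0.3, -85.2]
force: [0.1, -10.3, 0.1]
grip_width: 0.0139
```

```bash
python3 - <<'E'
from plan import *
import pickle
plan()
t=grab("top",5);pickle.dump(t,open("c7.pkl","wb"))
# profiles across rail -> plate gap, at rail-local x=+-.1 , along local y
for X in (-.105,.105,.125):
    P=[[*local((.5533,-.0262),5.22,(X,y)),.09] for y in np.arange(-.02,-.131,-.0035)]
    uv=proj(t,np.array(P)); 
    print(X,[int(v) for v in cv2.remap(t["img"],uv[:,0].astype(np.float32)[None],uv[:,1].astype(np.float32)[None],1)[0].mean(1)],[int(a[0])-int(a[2]) for a in cv2.remap(t["img"],uv[:,0].astype(np.float32)[None],uv[:,1].astype(np.float32)[None],1)[0]])
E
```

```text
now [ 0.5653 -0.1259  0.0944] [179.69  -0.26 -85.19] [  0.1 -10.3   0.1] 0.0139 t 52.2 lean [-0.0051 -0.0049]
-0.105 [59, 58, 57, 58, 57, 54, 54, 53, 51, 50, 47, 45, 43, 40, 37, 45, 65, 85, 96, 98, 98, 98, 97, 97, 97, 97, 99, 99, 96, 93, 99, 116] [-29, -28, -28, -27, -25, -25, -24, -26, -25, -25, -24, -20, -22, -18, -17, -12, -6, -6, -5, -5, -4, -4, -3, -4, -5, -6, -3, -4, -2, 4, 13, 14]
0.105 [123, 122, 124, 128, 118, 95, 73, 61, 56, 51, 50, 51, 52, 52, 53, 55, 55, 59, 60, 59, 60, 62, 62, 61, 62, 62, 63, 62, 61, 61, 62, 61] [-72, -69, -57, -31, -14, -11, -20, -25, -26, -24, -23, -24, -24, -24, -25, -28, -27, -26, -27, -27, -28, -28, -28, -29, -29, -29, -29, -29, -29, -29, -27, -27]
0.125 [123, 125, 128, 133, 131, 129, 131, 125, 104, 85, 77, 77, 77, 77, 73, 64, 55, 53, 54, 55, 58, 60, 61, 60, 59, 60, 61, 60, 61, 61, 61, 61] [-71, -67, -53, -29, -11, -6, -6, -9, -17, -25, -31, -32, -31, -31, -29, -27, -26, -27, -26, -27, -28, -27, -27, -27, -29, -29, -28, -29, -29, -29, -27, -27]
```

Request:
arm_command(translation=[[0,0,0.3],[-0.1,0,0.3],[-0.2,0,0.2]], twist=[0,0,0])

```text
time_s: 52.82
tool_pos: [0.5652, -0.1261, 0.0912]
tool_rot: [179.8, -0.3, -85.3]
force: [-4.6, -7.7, 7.3]
grip_width: 0.0136
```

Request:
arm_command(translation=[[-0.3,0,0],[-0.3,0,0]], twist=[-0.4,-0.3])

```text
time_s: 53.08
tool_pos: [0.5652, -0.1257, 0.0926]
tool_rot: [179.9, -0.7, -84.8]
force: [1.1, -8.1, -5.8]
grip_width: 0.0134
```

Request:
arm_command(translation=[[-0.1,0,0],[0,0,0],[0,0,0],[0,0,0]], twist=[0,0,0,0], grip=28)

```text
time_s: 53.58
tool_pos: [0.5662, -0.1209, 0.0933]
tool_rot: [-180.0, -0.4, -84.7]
force: [1.3, -0.7, -0.4]
grip_width: 0.0243
```

Request:
arm_command(translation=[[0.3,0,0],[0,0,0],[0,0,-1.2],[0,0,-2],[0,0,-3],[0,0,-4],[0,0,-4],[0,0,0]], twist=[0,0,0,0,0,0,0,0])

```text
time_s: 54.58
tool_pos: [0.5669, -0.1231, 0.2439]
tool_rot: [-179.8, -0.4, -84.8]
force: [0.3, -0.3, -0.0]
grip_width: 0.0243
```

```bash
python3 - <<'E'
from plan import *
plan((.45,-.42,.26,-84.8,.05))
E
```

```text
now [ 0.5669 -0.1231  0.2439] [-179.83   -0.37  -84.78] [ 0.3 -0.3 -0. ] 0.0243 t 54.575 lean [ 0.0036 -0.0061]
[ 4.50e-01 -4.20e-01  2.60e-01 -8.48e+01  5.00e-02] twist 0.0 x 7 [[4.07, 2.05, -0.21], [4.07, 2.05, -0.21], [4.07, 2.05, -0.21], [4.07, 2.05, -0.21], [4.07, 2.05, -0.21], [4.07, 2.05, -0.21], [4.07, 2.05, -0.21]]
```

Move the arm aside so that the cameras see everything.

Request:
arm_command(translation=[[2,1,-0.2],[4,2,-0.2],[4,2,-0.2],[4,2,-0.2],[4,2,-0.2],[4,2,-0.2],[3,1.5,0],[1,0.5,0],[0,0,0]], twist=[0,0,0,0,0,0,0,0,0])

```text
time_s: 55.7
tool_pos: [0.4441, -0.41, 0.2525]
tool_rot: [179.5, -0.2, -85.4]
force: [-0.7, 0.2, -0.2]
grip_width: 0.0245
```

```bash
python3 - <<'E'
from plan import *
import pickle
plan()
t=grab("top",5);s=grab("side",5);pickle.dump((t,s),open("c8.pkl","wb"))
a=cv2.resize(t["img"][130:250,150:300],None,fx=5,fy=5,interpolation=2)  #750x600
o=np.zeros((600,800,3),np.uint8); o[:,:400]=a[:,320:720]
o[:340,405:800]=cv2.resize(s["img"][170:272,183:302],(395,340),interpolation=2)
o[345:600,405:660]=cv2.resize(s["img"][275:349,200:274],(255,255),interpolation=2)
cv2.imwrite("pics/m12.png",o)
E
```

```text
now [ 0.4441 -0.41    0.2525] [179.47  -0.24 -85.38] [-0.7  0.2 -0.2] 0.0245 t 55.7 lean [-0.0088 -0.005 ]
```

View pics/m12.png

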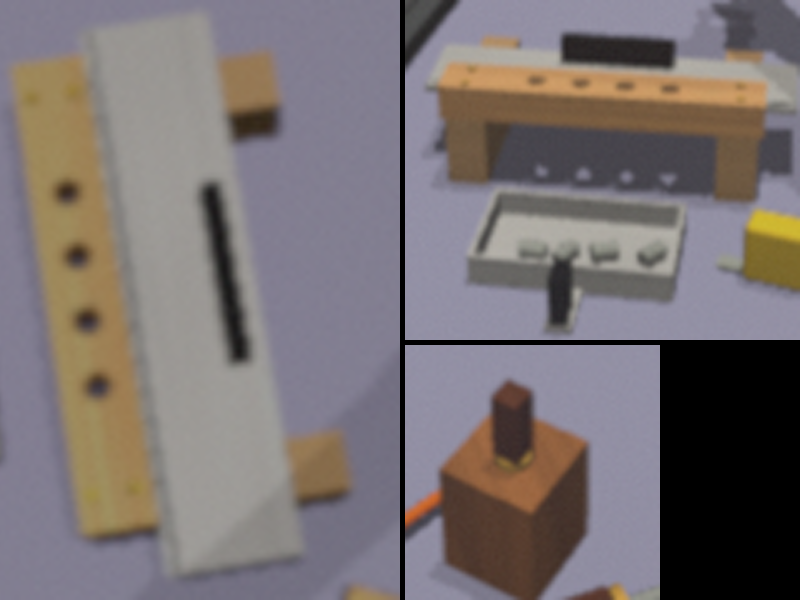

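```bash
python3 - <<'E'
from fit import *
from plan import *
import pickle
t,s=pickle.load(open("c8.pkl","rb"))
P=np.array([[.19,.045,.083],[.19,-.045,.083],[-.19,.045,.083],[-.19,-.045,.083]])
uv=px([(85,30),(207,12),(172,578),(300,553)],214,130,5)
x,r=fit([.55,-.1,.1],[(t,P,uv)]); print(x[:2].round(4),np.degrees(x[2]),r.round(1).tolist())
a=np.radians(-5.3); d=x[:2]-[.5543,-.0315]; c=np.array([d[0]*np.cos(a)-d[1]*np.sin(a),d[0]*np.sin(a)+d[1]*np.cos(a)]); print("centre in rail",c,"edge gap",-.025-(c[1]+.045))
# gap scan: colour profile at z=.083 across the face for several x, incl. overhangs
im=t["img"]
for X in (-.15,-.12,-.08,0,.08,.12,.15):
    Q=proj(t,np.array([[*local((.5543,-.0315),5.3,(X,y)),.083] for y in np.arange(-.014,-.045,-.002)])).astype(np.float32)
    q=cv2.remap(im,Q[:,0][None],Q[:,1][None],1)[0].astype(int); print(X,q.mean(1).astype(int).tolist(),(q[:,0]-q[:,2]).tolist())
E
```

```text
[ 0.5589 -0.1025] 5.201628076986635 [[-0.7, 0.1], [0.5, -0.2], [-0.8, -0.3], [1.0, 0.3]]
centre in rail [-0.00192663 -0.07108199] edge gap 0.001081990868004791
-0.15 [123, 123, 124, 126, 127, 128, 130, 130, 129, 128, 135, 141, 149, 152, 154, 154] [-73, -71, -70, -64, -57, -44, -29, -16, -10, -5, -4, -5, -5, -5, -6, -6]
-0.12 [124, 124, 124, 124, 124, 126, 130, 131, 131, 133, 138, 145, 150, 153, 154, 154] [-75, -74, -71, -68, -56, -43, -27, -16, -8, -5, -5, -5, -6, -6, -6, -7]
-0.08 [122, 121, 122, 123, 125, 127, 129, 131, 132, 134, 138, 146, 149, 151, 152, 152] [-76, -76, -72, -67, -56, -42, -26, -17, -8, -6, -5, -6, -7, -7, -6, -6]
0 [123, 123, 123, 124, 125, 128, 129, 128, 126, 126, 133, 140, 145, 149, 150, 150] [-74, -74, -73, -67, -56, -42, -27, -16, -9, -5, -6, -6, -7, -8, -6, -6]
0.08 [122, 123, 125, 126, 128, 131, 132, 133, 131, 132, 134, 140, 146, 150, 152, 152] [-73, -72, -71, -65, -54, -40, -26, -14, -9, -6, -5, -5, -6, -6, -7, -7]
0.12 [124, 125, 124, 124, 124, 124, 125, 126, 127, 130, 133, 140, 145, 148, 149, 150] [-71, -72, -70, -66, -55, -41, -26, -15, -8, -6, -4, -6, -7, -7, -7, -7]
0.15 [117, 118, 120, 121, 123, 123, 124, 126, 130, 135, 139, 143, 147, 149, 149, 149] [-82, -79, -75, -68, -56, -40, -26, -13, -9, -5, -5, -5, -6, -6, -5, -7]
```

```bash
python3 -c "
from cell import env,telemetry
print(env.sign_off(),telemetry.get_obs()['time_s'])"
```

```text
the job is handed in; nothing more can be done
the job is handed in; nothing more can be done
```

The job is done and handed in at about 56 s of the 200 s allowed. I slid the tray under the rail, drove out all four pins and put the drift back in its stand. Then I drew the tray out with the pins in it and laid the straightedge on the ledges against the rail.

**Final picture checks**
- All four bores are open, and four pins lie in the tray. The tray stands on the side it came from, about 50 mm clear of the rail.
- The drift stands seated in its stand.
- The straightedge is about 2 mm off centre and within 0.1° of parallel to the rail. The fitted gap to the face is about 1 mm, within measuring error. I pressed it against the face with about 10 N, and the edge looks the same along the whole rail.

**What disagreed or went wrong**
- The two cameras differ by about 5–6 mm in y. I used the side camera and the robot's own position for the bores. The straightedge then touched the rail about 5 mm further toward -y than I expected, so I set it by contact.
- On the first bore the pin did not start at about 24 N with the drift leaning. Pushing slightly sideways started it.
- The two look-alike drifts standing loose beside the stand fell over early in the run. The gripper was not near them, and I don't know the cause. I left them where they fell.

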